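# Clamp the gauging probe in its sliding-head holder

### The job

Pick up the steel probe with the heavy head at its balance point so that it carries level, and lower it into the two cradles of the clamp fixture with the heavy head just outside the cradle farther from the parked clamp head. Slide the clamp head along its rail over the probe until it meets its stop, then turn its wing knob clockwise until the sprung indicator tab has come out of the back of the head to the groove across it, and no further; let go of everything and leave the other things on the bench where they are.

Things in the scene. Friction and masses are not known exactly. Their poses are not given: they have to be found in the camera images.
- probe_balance (a point): Balance point of the probe, a round steel bar lying level in a two-post rest: shaft 16 mm diameter, 180 mm long; heavy round head 34 mm diameter, 28 mm long at one end; 6 mm stylus, 20 mm long, at the other; 0.35 to 0.65 kg. On the bar's axis, 48 mm from the head's shoulder; 62 mm above the mat in the rest. y along the bar to the head, z up at the start. Held off balance, the bar sags.
- probe_head (a point): Centre of the probe's heavy head, on the bar's axis, 62 mm from the balance point.
- probe_tail (a point): Point on the axis of the probe's shaft near the stylus, 122 mm from the balance point.
- probe: The probe again; this origin is on its axis 52 mm from the balance point towards the stylus, axes as for probe_balance.
- rest: The probe's fixed rest, under the probe's origin; y along the bar to its head. Two V-notched posts, 12 mm thick and about 35 mm wide, centred at y = -50 and y = +82 mm, up to 68 mm high; between them only its base plate, 70 mm wide and 10 mm high. The balance point is at y = +52 mm.
- cradle (a point): On the fixed clamp fixture: a point on the axis of the seated probe, 75 mm above the mat. z up; y along the seated probe, towards where its heavy head goes; x level, across it, away from the robot. The seated probe's origin is here (within 10 mm along y): balance point at y = +52 mm, head centre at y = +114 mm.
- fixture: The clamp fixture, 75 mm below cradle, same axes. Its two cradles, 12 mm thick, at y = -60 and +82 mm, are right-angled notches with a bed that falls 15 degrees to +x into a steep wall (18 mm to +x at most, 8 mm above the probe's axis): a bar let down there settles in the corner. Between them only the 12 mm base plate, and at x = 45 to 75 mm a rail 41 mm high.
- head (a joint): Position of the aluminium clamp head along the rail, m: 0 to 0.018 when parked at the -y end of the fixture, 0.13 at the stop, moving to +y. Stiff (about 2 N plus drag), stays where left. Its screw axis crosses the probe's axis at y = -145 mm + this value, at the stop y = -15 mm. It can be slid by holding the wing knob.
- screw_grip (a point): Grip point on the head's wing knob, on the screw axis; turns with it. z = screw axis, out of the knob, leaning 30 degrees from vertical to -x of the fixture (to the robot). Wing: black flat bar 46 mm long along x, 12 mm thick along y, from 18 mm below this point to 16 above; below it a collar of radius 15 mm, then the head's 36 mm block, 27 mm below. It does not travel along its axis.
- screw (a joint): Knob angle, rad, growing clockwise seen from the knob's end (tightening); 0 to 0.5 at the start, travel ends at 4.0. At 0 the wing lies across the probe (along the fixture's x, leaned). The pad advances 3 mm per rad and meets the seated probe near 1.5 rad. Turning takes 0.06 to 0.12 N m; it stays where left. The grip point is 51 mm to -x of and 88 mm above the probe's axis.
- pad: Black 18 mm square pad at the foot of the screw, pressing on the probe. Origin at the centre of its lower face, z up the screw axis. It clears a seated probe by 3 mm or more at the start. Its indicator spring gives way from 10 N on.
- tab (a joint): How far the indicator tab stands out of the back end of the clamp head's arm, m: 0 = flush, 0.014 = out to its groove (about 13 N, knob near 2.2 rad), over 0.021 = over-tightened. It comes out 24 mm per rad of the knob once the set force is reached.
- tab_tip (a point): Middle of the outer end of the indicator tab, a steel strip 18 mm wide, 6 mm thick, with a dark groove across it 14 mm from its end; it comes out along this point's x, up at 30 degrees and away from the robot, from a slot in which it sinks with the screw (3 mm per rad).
- screwdriver: Bystander: a screwdriver with a black handle lying on the mat, about 200 mm long; leave it. Origin at the centre of its underside.
- offcut: Bystander: a plain black square bar, 20 x 20 x 150 mm, lying on the mat; it has no head; leave it. Origin at the centre of its underside.
- motor: Bystander: a small square motor, 42 x 42 x 40 mm, with a 5 mm shaft standing 20 mm up from it; leave it. Origin at the centre of its underside.
- collar: Bystander: a loose steel collar, 40 mm across and 14 mm high, lying flat; leave it. Origin at the centre of its underside.
- bracket: Bystander: a grey L-shaped bracket, 50 x 40 x 50 mm high; leave it. Origin at the centre of its underside.
- wrench: Bystander: a steel wrench lying on the mat; leave it. Origin at the centre of its underside.
Things that resemble listed ones, but are neither listed nor needed, are in the scene too. What is shaped like the probe but blue is not meant.

How it is judged:
By the outcome, as a careful person would: the job done as asked, in the order asked, and still so for the second after the job is handed in, with the robot touching nothing.
It also fails if it takes over 64 s, if anything falls off the work surface, if the arm or the gripper's body presses on something with over 40 N, if the wrist force passes 120 N, or if a joint passes its speed limit or range.

### The arm

A 7-joint arm with a two-finger parallel gripper is mounted at the origin on the work surface. World frame = base frame: x ahead of the robot, y to its left, z up, the work surface at z = 0. Lengths are in m, angles in rad, forces in N, time in s.
With the tool pointing down it reaches from about 0.4 to 0.85 m from the base axis. Payload 10.4 kg.
Tool frame: the origin (TCP) lies at the very end of the fingers, on their centre line; the grasp point (between the pads) lies r.grip_depth behind it (r.grip_depth is the distance from the TCP to the grasp point, in m); y points along the fingers, z is the direction in which the jaws open and shut, and the axes are right-handed (so a half turn about y gives the same grasp; the last joint's range is limited). The gripper opens to 87 mm and grips with 3 to 60 N. Pads are 19 mm wide; open, the fingers measure 117 mm over their backs; the gripper's body (75 mm by 190 mm) begins 51 mm behind the grasp point.
Start: joints at [1.294, 0.332, -0.065, 1.46, 0.022, 1.35, -0.088], TCP at [0.157, -0.605, 0.223] pointing down, gripper open.
Joint ranges: [-2.6, 2.6], [-0.5, 2.12], [-1.47, 1.34], [0.16, 2.42], [-1.27, 4.41], [0.06, 2.06], [-2.6, 2.6]. Speed limits (rad/s): [2.22, 2.22, 2.79, 2.79, 3.14, 3.14, 3.14].

### API

Orientations are given as a unit quaternion [x, y, z, w].
In Python, from bench import r gives the robot as it stands.
- The arm moves only by the shell command python3 -m jog 'ROWS' [OPENING] [FORCE]. ROWS is JSON, a list of rows, each a list of 6 numbers: the shift along the tool's x, y, z in m, then the turn, a rotation vector about the tool's x, y, z in degrees. A call has 1 to 12 rows; each row shifts and turns the pose as measured when the row begins, along the tool's axes as they then stand; what a row does not reach is not made up. A row lasts 1/12 s, in which the tool goes at most 41.7 mm and 7.16 degrees, less where a joint would pass 70% of its speed; a pose out of reach is approached as far as the arm can. A call with a gripper value outside its range is refused whole. OPENING is the opening, from -1 (shut) to 1 (fully open), so that 0 is half open, set as the call begins (- or left out, the last holds). The fingers move at their own pace and stop on an object; FORCE is the grip in N (left out, the last holds). Time passes only in rows, so rows that do not move let the fingers close. It gives the time, the measured TCP pose, the force and the opening at its end, in the units of the state.
- r.read_state(): the state, without advancing time (a new reading comes with each control period).
- r.camera(name): name is "scene" or "side" or "wrist"; returns a dict with "image" (480x640x3 uint8, red, green, blue), "range_z" (480x640 float32, m along the optical axis (not along the pixel's ray), 0 where there is no reading), "K" (3x3 intrinsics, pixels), "R" (3x3) and "t" (3): a world point X has camera coordinates R X + t. Camera axes: x right, y down, z forward; pixel columns grow to the right and rows downward; lengths in m; the calibration is good to about 2 mm. A picture is of the moment at which its call begins.
- r.close_job(): hands the job in, once; it reports no verdict.
The state is a dict: "time": time; "joint_positions": joint angles; "joint_vel": joint speeds; "joint_torque": joint torques, N m; "ee_pos": TCP position; "eef_rot": TCP orientation; "ft_force": force on the tool from outside, world axes, zero at the start; "torque": the same for the moment, N m; "width": finger opening in m.
Only numpy, scipy, OpenCV 4.12 (cv2) and the standard library are available. Lean on these libraries where they do the work, as an engineer would, in place of code of your own. Each camera call takes 0.05 s, during which the arm holds its last target. There are 200 camera calls.

## Working session

There is one attempt and no reset: what is moved stays moved. The work goes in short steps, Python scripts to look and compute and a shell command to move; the robot and the scene stay as the last step left them, time stands still between calls to the robot, and variables do not carry over. Pictures are saved under pics/ and viewed, about 8 in all and at most 12, crops included, and the job is handed in when it is done.

```bash
ls; mkdir -p pics
python3 - <<'E'
from bench import r
import cv2,numpy as np
s=r.read_state();print(s,r.grip_depth)
for n in("scene","side","wrist"):
    c=r.camera(n);np.savez("c_"+n+".npz",**c);cv2.imwrite(f"pics/{n}0.png",c["image"][:,:,::-1]);print(n,c["K"].tolist(),c["R"].round(3).tolist(),c["t"].round(3).tolist())
E
```

```text
pics
{'time': 0.0, 'joint_positions': array([ 1.29441631,  0.33286482, -0.06470095,  1.46095599,  0.021612  ,
        1.34988187, -0.08851983]), 'joint_vel': array([ 0.00120737,  0.00149351,  0.00115593, -0.00124852, -0.00118472,
       -0.00085779, -0.0008628 ]), 'joint_torque': array([-6.99393804e-04, -6.23262405e+01,  2.42129609e-02, -3.89899635e+01,
       -6.14517415e-02,  3.96792346e-02,  1.62017495e-04]), 'ee_pos': array([ 0.1568088 , -0.60460802,  0.22175134]), 'eef_rot': array([-0.08957615,  0.70191317, -0.70092969,  0.08939571]), 'ft_force': array([-0.11722504, -0.48483829, -0.64216761]), 'torque': array([ 0.00869547, -0.04005435, -0.0262707 ]), 'width': 0.08692186389787795} 0.0187
scene [[534.1993569827604, 0.0, 321.13263420522463], [0.0, 534.1993569827604, 240.91988241932953], [0.0, 0.0, 1.0]] [[0.723, 0.691, 0.018], [0.497, -0.502, -0.707], [-0.48, 0.52, -0.707]] [-0.346, -0.168, 1.498]
side [[513.434134773923, 0.0, 312.85154721269504], [0.0, 513.434134773923, 250.1180781481974], [0.0, 0.0, 1.0]] [[0.847, -0.532, -0.021], [-0.292, -0.432, -0.853], [0.445, 0.728, -0.521]] [-0.412, 0.246, 1.276]
wrist [[423.0721695971248, 0.0, 317.04349931771515], [0.0, 423.0721695971248, 241.35718371882257], [0.0, 0.0, 1.0]] [[0.25, -0.968, -0.001], [-0.93, -0.24, 0.279], [-0.27, -0.069, -0.96]] [-0.624, -0.034, 0.391]
```

View pics/scene0.png

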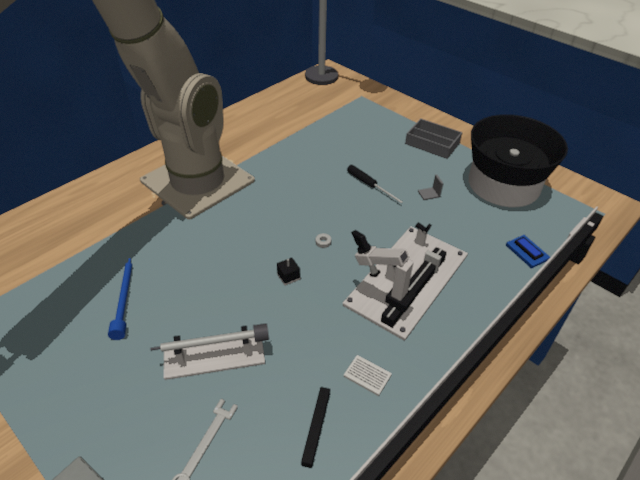

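View pics/side0.png

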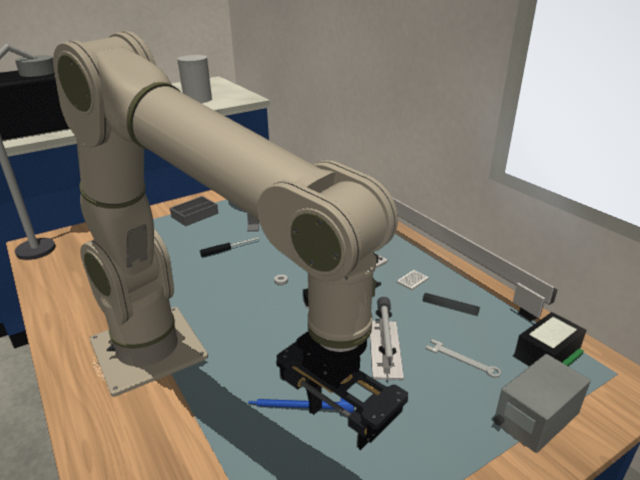

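The scene view shows the probe in its rest (stylus at about (155,348), head at (262,333)) and the fixture near (405,280), with its rail on the lower right. I'll zoom in and measure.

```bash
cat > h.py <<'E'
import numpy as np,cv2
from bench import r
from scipy.spatial.transform import Rotation as Ro
def W(c,u,v,d=None):
    d=c["range_z"][int(round(v)),int(round(u))] if d is None else d
    K=c["K"];p=np.array([(u-K[0,2])*d/K[0,0],(v-K[1,2])*d/K[1,1],d]);return c["R"].T@(p-c["t"])
def P(c,u,v,z):
    K=c["K"];d=c["R"].T@np.array([(u-K[0,2])/K[0,0],(v-K[1,2])/K[1,1],1]);o=-c["R"].T@c["t"];return o+d*(z-o[2])/d[2]
def cloud(c):
    K=c["K"];v,u=np.mgrid[:480,:640];d=c["range_z"]
    p=np.stack([(u-K[0,2])*d/K[0,0],(v-K[1,2])*d/K[1,1],d],-1)
    return np.where(d[...,None]>0,(p-c["t"])@c["R"],np.nan)
def proj(c,X):
    q=c["K"]@(c["R"]@np.asarray(X)+c["t"]);return q[:2]/q[2]
def st():
    s=r.read_state();R=Ro.from_quat(s["eef_rot"]).as_matrix();return s,R
E
python3 - <<'E'
from h import *
c=np.load("c_scene.npz");im=c["image"][:,:,::-1]
a=cv2.resize(im[215:340,335:475],None,fx=4,fy=4,interpolation=cv2.INTER_CUBIC)
b=cv2.resize(im[315:380,145:275],None,fx=4,fy=4,interpolation=cv2.INTER_CUBIC)
o=np.zeros((600,800,3),np.uint8);o[:500,:560]=a[:500,:560]
cv2.imwrite("pics/fix.png",o[:500,:560])
cv2.imwrite("pics/prb.png",b)
X=cloud(c)
print("rest region heights")
m=(X[...,2]>.05)&(X[...,2]<.09); v,u=np.nonzero(m); k=(u>145)&(u<275)&(v>315)&(v<380)
p=X[v[k],u[k]]; print(len(p)); 
# steel axis fit
xy=p[:,:2]; mu=xy.mean(0); U=np.linalg.svd(xy-mu)[2][0]; t=(xy-mu)@U; n=(xy-mu)@[-U[1],U[0]]
print(mu,U,t.min(),t.max())
for a in np.arange(t.min(),t.max(),.012):
    q=(t>=a)&(t<a+.012)
    if q.any(): print(a.round(3),q.sum(),p[q].mean(0).round(4),p[q][:,2].max().round(4),n[q].min().round(4),n[q].max().round(4))
# white plate of fixture z~12mm
m=(abs(X[...,2]-.012)<.006)&(c["image"].min(-1)>110); m[:, :335]=0;m[:,475:]=0;m[:220]=0;m[338:]=0
v,u=np.nonzero(m);p=X[v,u];rect=cv2.minAreaRect(p[:,:2].astype(np.float32));print("fix",rect,cv2.boxPoints(rect),p[:,2].mean())
E
```

```text
rest region heights
1190
[ 0.49894337 -0.31613608] [-0.59237576 -0.80566181] -0.09973745741787134 0.12735367279948154
-0.1 105 [ 0.556  -0.2419  0.0742] 0.0845 -0.0203 0.0124
-0.088 106 [ 0.5493 -0.2518  0.0746] 0.0833 -0.0162 0.0141
-0.076 71 [ 0.5407 -0.2588  0.0711] 0.0816 -0.0224 0.0122
-0.064 91 [ 0.5302 -0.2686  0.0665] 0.0746 -0.0287 0.0147
-0.052 73 [ 0.5244 -0.2768  0.0673] 0.0734 -0.0232 0.0145
-0.04 48 [ 0.518  -0.2885  0.0686] 0.0748 -0.0102 0.0047
-0.028 50 [ 0.5114 -0.2982  0.0688] 0.075 -0.01 0.0054
-0.016 52 [ 0.5041 -0.3077  0.0687] 0.074 -0.012 0.0061
-0.004 51 [ 0.4974 -0.3177  0.0685] 0.0743 -0.0097 0.0048
0.008 51 [ 0.4903 -0.3277  0.0682] 0.073 -0.0106 0.0052
0.02 50 [ 0.4837 -0.3375  0.0684] 0.073 -0.0095 0.0065
0.032 51 [ 0.4771 -0.3471  0.0688] 0.0744 -0.0102 0.0067
0.044 55 [ 0.4696 -0.3568  0.0687] 0.0741 -0.0086 0.0067
0.056 51 [ 0.4631 -0.3669  0.069 ] 0.0733 -0.0084 0.0076
0.068 107 [ 0.4539 -0.3762  0.0653] 0.0743 -0.0244 0.016
0.08 76 [ 0.4485 -0.3848  0.0674] 0.0746 -0.0259 0.0149
0.092 54 [ 0.4419 -0.3963  0.0685] 0.0742 -0.0066 0.0086
0.104 29 [ 0.4349 -0.4044  0.0671] 0.0731 -0.006 0.0068
0.116 19 [ 0.4266 -0.4144  0.0654] 0.0709 -0.0043 0.0029
fix ((0.6383199691772461, 0.13959532976150513), (0.35760658979415894, 0.37574082612991333), 42.71421813964844) [[ 0.3795045   0.15634263]
 [ 0.6343853  -0.11973155]
 [ 0.89713544  0.12284803]
 [ 0.64225465  0.3989222 ]] 0.012926460568102233
```

View pics/fix.png

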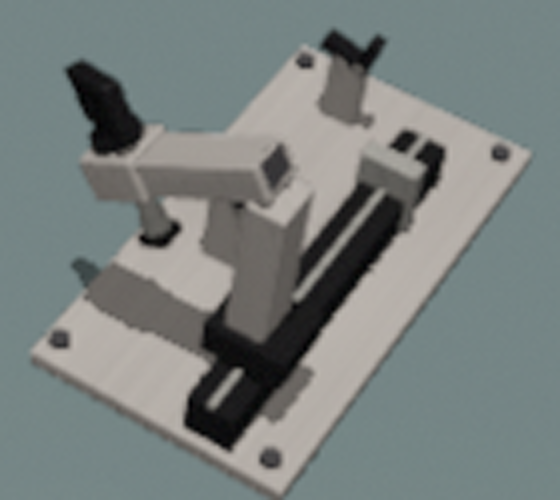

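Fixture crop: the knob is at upper left (crop (90,90)), the arm's back end with the tab slot is at (275,165), the far cradle is at (350,50), and the stop is at (390,165). The plate corners, in crop pixels, are (303,45), (530,153), (280,495) and (32,355).

Run:
```python
from h import *
c=np.load("c_scene.npz")
C=np.array([P(c,335+u/4,215+v/4,.012) for u,v in [(303,45),(530,153),(280,495),(32,355)]]);print(C.round(4))
y=C[0]+C[1]-C[2]-C[3];y/=np.linalg.norm(y);x=C[1]+C[2]-C[0]-C[3];x/=np.linalg.norm(x)
print("y",y,np.degrees(np.arctan2(y[1],y[0])),"x",x,x@y,"size",np.linalg.norm(C[0]-C[3]),np.linalg.norm(C[1]-C[0]),C.mean(0))
a=np.arctan2(y[1],y[0]); a=(a+np.arctan2(x[1],x[0])+np.pi/2)/2; y=np.array([np.cos(a),np.sin(a)]);x=np.array([y[1],-y[0]])
X=cloud(c);o=C.mean(0)[:2]
def loc(m):
    p=X[m]; return np.c_[(p[:,:2]-o)@x,(p[:,:2]-o)@y,p[:,2]]
m=np.zeros((480,640),bool);m[222:248,412:434]=1;m&=X[...,2]>.05
q=loc(m);print("far cradle",len(q),q.min(0),q.max(0),q.mean(0)); print(q[np.argsort(q[:,0])][::5].round(3).tolist())
m=np.zeros((480,640),bool);m[215:330,340:470]=1;m&=(X[...,2]>.12)
q=loc(m);print("knob/head",q.min(0),q.max(0)); k=q[q[:,2]>.165];print(k.mean(0),k.min(0),k.max(0))
print(a)
# probe shaft axis
im=c["image"].astype(int);g=im.sum(-1)/3
for u in range(170,268,6):
    col=[(v,int(g[v,u])) for v in range(322,362) if X[v,u,2]>.052]; 
    if col: vv=(col[0][0]+col[-1][0])/2; print(u,vv,len(col),int(np.mean([b for _,b in col])),P(c,u,vv,.062).round(4)[:2])
```

```text
[[ 0.5442  0.2633  0.012 ]
 [ 0.7007  0.2839  0.012 ]
 [ 0.7439 -0.0222  0.012 ]
 [ 0.5887 -0.0445  0.012 ]]
y [-1.41417331e-01  9.89950069e-01 -1.79036800e-16] 98.12986939342751 x [ 9.90666258e-01  1.36309812e-01 -3.52888840e-16] -0.005157470279610624 size 0.3109461633602967 0.1578662133187368 [0.64435207 0.12011425 0.012     ]
far cradle 131 [-0.05101982  0.1035543   0.05047243] [-0.01349447  0.12187945  0.0853546 ] [-0.03035706  0.11109966  0.06739191]
[[-0.051, 0.112, 0.062], [-0.049, 0.12, 0.071], [-0.045, 0.118, 0.074], [-0.042, 0.104, 0.07], [-0.042, 0.111, 0.074], [-0.041, 0.112, 0.064], [-0.04, 0.111, 0.063], [-0.038, 0.122, 0.068], [-0.037, 0.109, 0.052], [-0.036, 0.109, 0.06], [-0.034, 0.108, 0.054], [-0.033, 0.107, 0.053], [-0.031, 0.113, 0.069], [-0.03, 0.11, 0.069], [-0.029, 0.113, 0.071], [-0.028, 0.113, 0.065], [-0.025, 0.107, 0.067], [-0.024, 0.11, 0.065], [-0.022, 0.106, 0.053], [-0.022, 0.116, 0.052], [-0.02, 0.114, 0.051], [-0.02, 0.109, 0.062], [-0.019, 0.105, 0.055], [-0.018, 0.108, 0.07], [-0.017, 0.113, 0.084], [-0.015, 0.112, 0.085], [-0.013, 0.106, 0.081]]
knob/head [-0.10682742 -0.11807547  0.12024705] [ 0.03707343 -0.0801167   0.19171276]
[-0.02163001 -0.10173492  0.17577172] [-0.10682742 -0.1143236   0.16502254] [ 0.02517876 -0.08159407  0.19171276]
1.7101105688952014
170 345.5 8 147 [ 0.4421 -0.3883]
176 344.0 19 86 [ 0.4476 -0.3781]
182 343.5 7 148 [ 0.4549 -0.3693]
188 342.5 8 149 [ 0.4614 -0.3597]
194 342.0 8 142 [ 0.4688 -0.3508]
200 341.0 9 147 [ 0.4753 -0.3412]
206 340.0 9 146 [ 0.4818 -0.3316]
212 339.0 7 139 [ 0.4883 -0.3219]
218 338.5 8 147 [ 0.4958 -0.3129]
224 337.5 8 147 [ 0.5023 -0.3032]
230 336.5 8 146 [ 0.5089 -0.2934]
236 335.5 7 144 [ 0.5155 -0.2836]
242 332.0 13 104 [ 0.5176 -0.2698]
248 336.0 13 118 [ 0.5334 -0.2677]
254 330.5 12 85 [ 0.5319 -0.2507]
260 332.0 17 69 [ 0.5432 -0.2447]
266 331.0 17 71 [ 0.5499 -0.2348]
```

Run:
```python
from h import *
s,R=st();print(R.round(3));print("shift to hover, tool axes", R.T@(np.array([.513,-.297,.21])-s["ee_pos"]))
print(np.degrees(np.arctan2(R[1,2],R[0,2])))
```

```text
[[-0.968 -0.     0.251]
 [-0.251  0.001 -0.968]
 [ 0.    -1.    -0.001]]
shift to hover, tool axes [-0.42202301  0.01214542 -0.2084106 ]
-75.45945478021909
```

Probe axis angle is about 55°, and its balance point is about (0.511,-0.294). The fixture's y axis is at about 98°. Moving to hover above the balance point.

```bash
python3 -m jog '[[-0.0351,0,-0.0177,0,0,0],[-0.0351,0,-0.0177,0,0,0],[-0.0351,0,-0.0177,0,0,0],[-0.0351,0,-0.0177,0,0,0],[-0.0351,0,-0.0177,0,0,0],[-0.0351,0,-0.0177,0,0,0],[-0.0351,0,-0.0177,0,0,0],[-0.0351,0,-0.0177,0,0,0],[-0.0351,0,-0.0177,0,0,0],[-0.0351,0,-0.0177,0,0,0],[-0.0351,0,-0.0177,0,0,0],[-0.0351,0,-0.0177,0,0,0]]'; python3 -m jog '[[0,0,0,0,-6.8,0],[0,0,0,0,-6.8,0],[0,0,0,0,-6.8,0],[0,0,0,0,-6.8,0],[0,0,0,0,-6.8,0],[0,0,0,0,-6.8,0],[0,0,0,0,0,0]]'
python3 - <<'E'
from h import *
s,R=st();print(s["joint_positions"].round(3),R.round(3).tolist(),s["ee_pos"])
c=r.camera("wrist");np.savez("c_w1.npz",**c);cv2.imwrite("pics/w1.png",c["image"][:,:,::-1])
c=r.camera("side");np.savez("c_s1.npz",**c);cv2.imwrite("pics/s1.png",c["image"][:,:,::-1])
E
```

```text
time: 1.15
ee_pos: [0.5166, -0.2883, 0.2171]
eef_rot: [-0.085, 0.703, -0.702, 0.08]
ft_force: [1.1, -0.6, -0.5]
width: 0.0864
time: 1.73
ee_pos: [0.5248, -0.2741, 0.2145]
eef_rot: [-0.336, 0.627, -0.619, 0.334]
ft_force: [-0.5, -0.8, 0.0]
width: 0.087
[ 0.782  0.309 -0.462  1.534  0.134  1.342 -0.277] [[-0.551, -0.008, 0.835], [-0.835, 0.008, -0.551], [-0.002, -1.0, -0.011]] [ 0.52480884 -0.27407896  0.21446635]
```

View pics/w1.png

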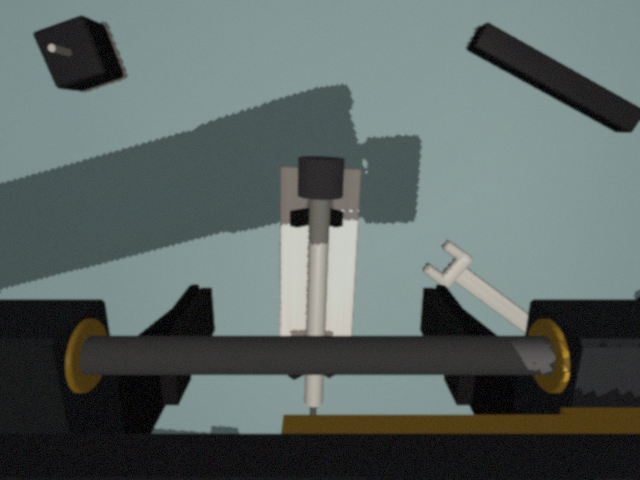

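The wrist view shows the probe running vertically at column ~317, with the shoulder/shaft junction at row ~199. The shaft edges are about 308 and 328 at row 225, and 305 and 323 at row 390.

Run:
```python
from h import *
c=np.load("c_w1.npz");X=cloud(c);im=c["image"].astype(int);g=im.sum(-1)/3
print("col 318",[(v,int(g[v,318]),X[v,318].round(3).tolist()) for v in range(150,216,4)])
pts=[]
for v in list(range(232,325,10)):
    ok=[u for u in range(295,345) if .056<X[v,u,2]<.085]
    if ok: u=(ok[0]+ok[-1])/2; p=P(c,u,v,.062);pts.append(p[:2]);print(v,ok[0],ok[-1],p.round(4))
pts=np.array(pts);l=cv2.fitLine(pts.astype(np.float32),cv2.DIST_L2,0,0,0).ravel();d=l[:2]*np.sign(l[1]);print(np.degrees(np.arctan2(d[1],d[0])),l[2:])
S=P(c,318,199,.070)[:2]
b=l[2:]+d*((S-l[2:])@d-.048);print("shoulder",S,"balance",b)
s,R=st();print("tool z angle",np.degrees(np.arctan2(R[1,2],R[0,2])),"shift",R.T@(np.r_[b,.0433]-s["ee_pos"]))
```

```text
col 318 [(150, 84, [0.551, -0.231, 0.002]), (154, 81, [0.549, -0.234, 0.002]), (158, 33, [0.55, -0.233, 0.066]), (162, 45, [0.55, -0.234, 0.079]), (166, 44, [0.548, -0.236, 0.079]), (170, 46, [0.546, -0.239, 0.079]), (174, 47, [0.545, -0.241, 0.08]), (178, 48, [0.543, -0.243, 0.079]), (182, 44, [0.542, -0.246, 0.08]), (186, 47, [0.54, -0.248, 0.079]), (190, 47, [0.539, -0.25, 0.08]), (194, 44, [0.537, -0.253, 0.08]), (198, 58, [0.536, -0.255, 0.08]), (202, 103, [0.533, -0.259, 0.071]), (206, 106, [0.531, -0.261, 0.07]), (210, 104, [0.53, -0.264, 0.071]), (214, 107, [0.528, -0.266, 0.07])]
232 309 329 [ 0.5198 -0.2802  0.062 ]
242 309 329 [ 0.5153 -0.2869  0.062 ]
252 309 328 [ 0.5105 -0.2935  0.062 ]
262 308 328 [ 0.5057 -0.3001  0.062 ]
272 308 327 [ 0.5007 -0.3069  0.062 ]
282 308 327 [ 0.496  -0.3139  0.062 ]
292 308 327 [ 0.4913 -0.3211  0.062 ]
302 307 326 [ 0.4858 -0.3279  0.062 ]
312 307 326 [ 0.4809 -0.3353  0.062 ]
322 307 325 [ 0.4756 -0.3426  0.062 ]
54.679424 [ 0.49816003 -0.3108439 ]
shoulder [ 0.53417341 -0.25712892] balance [ 0.50778557 -0.29725963]
tool z angle -34.006547652617336 shift [0.02902066 0.17116429 0.00072057]
```

```bash
python3 -m jog '[[0.028,0,0,0,1.3,0],[0,0.03,0,0,0,0],[0,0.035,0,0,0,0],[0,0.035,0,0,0,0],[0,0.02,0,0,0,0],[0,0,0,0,0,0]]' 0.3
python3 - <<'E'
from h import *
s,R=st();d=np.array([.5775,.8164]);b=np.array([.5075,-.297])
print(R.round(3).tolist(),s["ee_pos"],"shift",R.T@(np.r_[b,.0433]-s["ee_pos"]))
E
```

```text
time: 2.33
ee_pos: [0.5089, -0.2991, 0.0926]
eef_rot: [-0.316, 0.635, -0.631, 0.315]
ft_force: [0.2, 0.2, 0.1]
width: 0.0592
[[-0.602, -0.003, 0.798], [-0.798, 0.004, -0.602], [-0.002, -1.0, -0.005]] [ 0.50887041 -0.29914513  0.09258864] shift [-0.00080052  0.04930091 -0.00215143]
```

```bash
python3 -m jog '[[-0.001,0.02,-0.002,0,-1.5,0],[0,0.02,0,0,0,0],[0,0.008,0,0,0,0],[0,0,0,0,0,0]]' 0.3; python3 -m jog '[[0,0,0,0,0,0],[0,0,0,0,0,0],[0,0,0,0,0,0],[0,0,0,0,0,0],[0,0,0,0,0,0],[0,0,0,0,0,0]]' -1 40;  python3 - <<'E'
from h import *
s,R=st();print(R.round(3).tolist(),s["ee_pos"],s["torque"])
E
```

```text
time: 2.67
ee_pos: [0.5088, -0.2978, 0.0461]
eef_rot: [-0.32, 0.632, -0.629, 0.32]
ft_force: [-0.1, 0.2, 0.4]
width: 0.0564
time: 3.17
ee_pos: [0.5121, -0.2995, 0.0529]
eef_rot: [0.317, -0.63, 0.632, -0.32]
ft_force: [-4.5, 3.1, 1.3]
width: 0.0245
[[-0.594, 0.005, 0.805], [-0.805, -0.001, -0.594], [-0.002, -1.0, 0.005]] [ 0.51206816 -0.29951815  0.05285406] [0.9999919  1.17164526 0.02788797]
```

```bash
python3 -m jog '[[0,0,0,0,0,0],[0,0,0,0,0,0],[0,0,0,0,0,0]]';  python3 - <<'E'
from h import *
s,R=st();print(R.round(3).tolist(),s["ee_pos"],s["torque"],s["joint_positions"].round(3))
c=r.camera("wrist");np.savez("c_w2.npz",**c);cv2.imwrite("pics/w2.png",c["image"][:,:,::-1])
E
```

```text
time: 3.42
ee_pos: [0.5084, -0.2968, 0.0525]
eef_rot: [-0.319, 0.633, -0.63, 0.318]
ft_force: [4.6, -2.8, -3.9]
width: 0.0151
[[-0.593, -0.003, 0.805], [-0.805, 0.003, -0.593], [-0.0, -1.0, -0.004]] [ 0.50840134 -0.29683562  0.0525419 ] [-0.56051535 -0.88775608  0.1488561 ] [ 0.791  0.442 -0.418  1.719  0.203  1.027 -0.332]
```

View pics/w2.png

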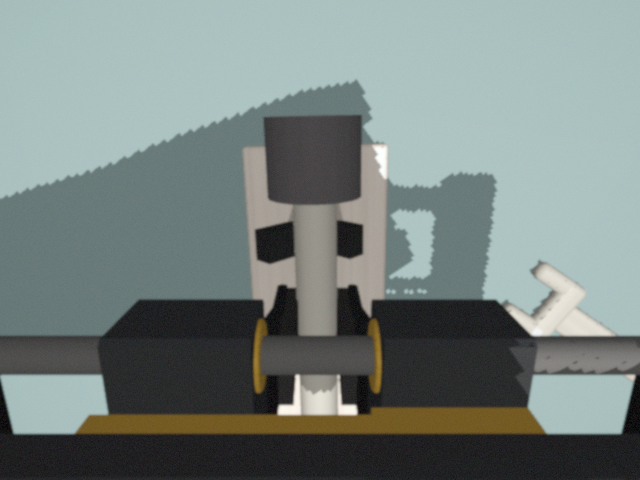

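```bash
python3 - <<'E'
from h import *
c=np.load("c_w2.npz");X=cloud(c)
for v in (150,170,190,215,235,255,275): print(v,X[v,317].round(4))
E
python3 -m jog '[[0,0,0,0,0,0],[0,0,0,0,0,0]]'
```

```text
150 [ 0.5473 -0.2433  0.0798]
170 [ 0.5435 -0.2484  0.0788]
190 [ 0.5397 -0.2536  0.0788]
215 [ 0.5337 -0.2617  0.0707]
235 [ 0.5295 -0.2674  0.0712]
255 [ 0.5249 -0.2736  0.0703]
275 [ 0.5204 -0.2797  0.0706]
time: 3.63
ee_pos: [0.5084, -0.2968, 0.0525]
eef_rot: [-0.319, 0.633, -0.63, 0.318]
ft_force: [-0.3, 0.4, 0.5]
width: 0.0147
```

Gripped but with the bar about 10 mm from the fingertips, still on the pads. Lifting and checking level.

```bash
python3 -m jog '[[0,-0.01,0,0,0,0],[0,-0.015,0,0,0,0],[0,-0.02,0,0,0,0],[0,-0.03,0,0,0,0],[0,-0.03,0,0,0,0],[0,-0.035,0,0,0,0],[0,-0.03,0,0,0,0],[0,0,0,0,0,0],[0,0,0,0,0,0]]' - 50;  python3 - <<'E'
from h import *
s,R=st();print(R.round(3).tolist(),s["ee_pos"],s["torque"],s["joint_positions"].round(3))
c=r.camera("wrist");np.savez("c_w3.npz",**c);cv2.imwrite("pics/w3.png",c["image"][:,:,::-1])
X=cloud(c)
for v in (150,170,190,215,235,255,275): print(v,X[v,317].round(4))
b=np.load("c_s1.npz");X=cloud(b)
m=np.isfinite(X[...,0])&(X[...,2]>.005)&(X[...,2]<.25)&(abs(X[...,0]-.64)<.15)&(abs(X[...,1]-.12)<.2);v,u=np.nonzero(m);print("fixture in side",len(u),u.min(),u.max(),v.min(),v.max())
E
```

```text
time: 4.38
ee_pos: [0.5049, -0.2955, 0.2277]
eef_rot: [-0.321, 0.637, -0.626, 0.316]
ft_force: [-0.6, 0.8, -6.6]
width: 0.0147
[[-0.594, -0.014, 0.805], [-0.805, 0.011, -0.594], [-0.001, -1.0, -0.017]] [ 0.50486244 -0.295535    0.22770906] [-0.0442756  -0.05195933 -0.04996163] [ 0.816  0.288 -0.443  1.529  0.119  1.369 -0.272]
150 [ 0.5441 -0.2422  0.2546]
170 [ 0.5404 -0.2472  0.2553]
190 [ 0.5365 -0.2525  0.2539]
215 [ 0.5303 -0.2606  0.2453]
235 [ 0.5259 -0.2665  0.2453]
255 [ 0.5215 -0.2725  0.2452]
275 [ 0.5171 -0.2785  0.2459]
fixture in side 3086 273 399 209 296
```

Run:
```python
from h import *
b=np.load("c_s1.npz");im=b["image"][:,:,::-1]
cv2.imwrite("pics/s1c.png",cv2.resize(im[190:310,265:415],None,fx=5,fy=5,interpolation=cv2.INTER_CUBIC))
```

```text
(no output)
```

View pics/s1c.png

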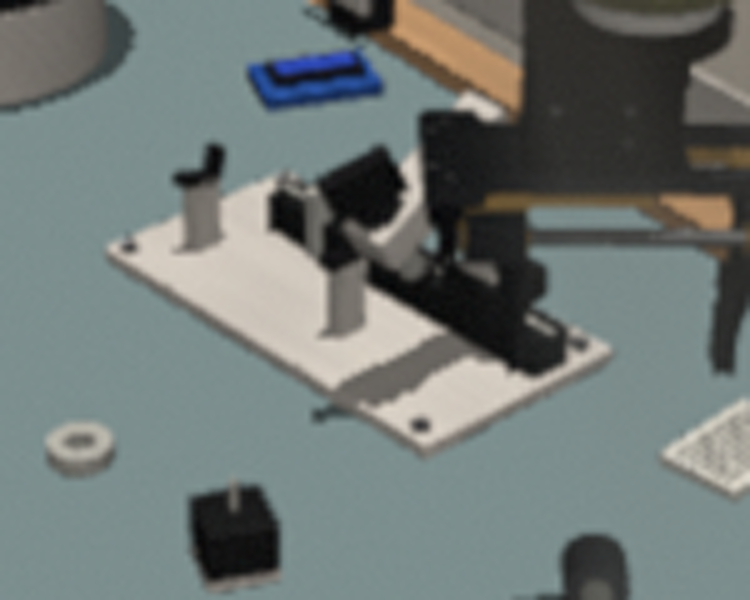

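The side crop shows the far cradle's notch corner at crop (207,178) and its post foot at (185..215,248).

Run:
```python
from h import *
b=np.load("c_s1.npz");c=np.load("c_scene.npz")
# plate from side view corners
A=np.array([P(b,265+u/5,190+v/5,.012) for u,v in [(108,245),(425,450),(612,348)]]);print("side corners",A.round(4), np.degrees(np.arctan2(*(A[0]-A[1])[[1,0]])))
C=np.array([P(c,335+u/4,215+v/4,.012) for u,v in [(303,45),(32,355),(280,495)]]);print("scene",C.round(4))
a=1.7101;y=np.array([np.cos(a),np.sin(a)]);x=np.array([y[1],-y[0]])
p1=P(b,265+207/5,190+178/5,.065);p2=P(c,335+352/4,215+62/4,.065);print("corner",p1,p2)
for nm,cam,pts,z in(("side wall tip",b,[(265+214/5,190+147/5)],.083),("scene wall tip",c,[(335+380/4,215+40/4)],.083),("side bed tip",b,[(265+178/5,190+180/5)],.07),("scene bed tip",c,[(335+325/4,215+36/4)],.07),
 ("side foot",b,[(265+185/5,190+248/5),(265+217/5,190+240/5)],.012),("scene foot",c,[(335+320/4,215+103/4),(335+360/4,215+124/4)],.012),
 ("near foot side",b,[(265+328/5,190+336/5),(265+365/5,190+325/5)],.012),("stop end scene",c,[(335+440/4,215+180/4)],.012)):
    for u,v in pts:
        q=P(cam,u,v,z)[:2];print(nm,q.round(4),"plate-local",((q-[.6444,.1201])@x).round(4),((q-[.6444,.1201])@y).round(4))
```

```text
side corners [[ 0.5473  0.2607  0.012 ]
 [ 0.5828 -0.0498  0.012 ]
 [ 0.7426 -0.0244  0.012 ]] 96.51119773765366
scene [[ 0.5442  0.2633  0.012 ]
 [ 0.5887 -0.0445  0.012 ]
 [ 0.7439 -0.0222  0.012 ]]
corner [0.60061782 0.21914893 0.065     ] [0.60288815 0.22176239 0.065     ]
side wall tip [0.6095 0.224 ] plate-local -0.0201 0.1077
scene wall tip [0.6127 0.2316] plate-local -0.0159 0.1148
side bed tip [0.5791 0.2195] plate-local -0.0509 0.1076
scene bed tip [0.5804 0.2239] plate-local -0.049 0.1117
side foot [0.5876 0.2286] plate-local -0.0411 0.1153
side foot [0.6107 0.2257] plate-local -0.0187 0.1092
scene foot [0.5835 0.2284] plate-local -0.0453 0.1157
scene foot [0.6121 0.231 ] plate-local -0.0166 0.1143
near foot side [0.6053 0.085 ] plate-local -0.0436 -0.0293
near foot side [0.6317 0.0828] plate-local -0.0178 -0.0352
stop end scene [0.6744 0.2263] plate-local 0.0444 0.1011
```

Estimates: cradle origin ≈ (0.607,0.146), fixture y at ~98°. Turning 45° and carrying towards it, stopping short for a close look.

```bash
python3 -m jog '[[0,0,0,0,-4,0],[0,0,0,0,-6.5,0],[0,0,0,0,-7,0],[0,0,0,0,-7,0],[0,0,0,0,-7,0],[0,0,0,0,-6.5,0],[0,0,0,0,-4,0],[0,0,0,0,0,0]]'; python3 -m jog '[[-0.025,0,0.008,0,0,0],[-0.036,0,0.0123,0,0,0],[-0.036,0,0.0123,0,0,0],[-0.036,0,0.0123,0,0,0],[-0.036,0,0.0123,0,0,0],[-0.036,0,0.0123,0,0,0],[-0.036,0,0.0123,0,0,0],[-0.036,0,0.0123,0,0,0],[-0.036,0,0.0123,0,0,0],[-0.036,0,0.0123,0,0,0],[-0.02,0,0.008,0,0,0],[0,0,0,0,0,0]]'
python3 - <<'E'
from h import *
s,R=st();print(R.round(3).tolist(),s["ee_pos"],s["torque"],s["joint_positions"].round(3))
print("jaw angle",np.degrees(np.arctan2(R[1,2],R[0,2])))
c=r.camera("wrist");np.savez("c_w4.npz",**c);cv2.imwrite("pics/w4.png",c["image"][:,:,::-1])
for X in([.6062,.227,.065],[.6202,.084,.065],[.607,.146,.012]): print(proj(c,X))
E
```

```text
time: 5.1
ee_pos: [0.4989, -0.2925, 0.2132]
eef_rot: [0.532, -0.481, 0.453, -0.529]
ft_force: [-0.0, 0.0, -6.4]
width: 0.0147
time: 6.1
ee_pos: [0.5781, 0.1011, 0.2016]
eef_rot: [0.525, -0.5, 0.458, -0.514]
ft_force: [-1.1, 0.7, -6.1]
width: 0.0146
[[0.08, -0.055, 0.995], [-0.996, 0.028, 0.081], [-0.032, -0.998, -0.053]] [0.57805592 0.10113485 0.20161193] [-0.08428246 -0.19732428 -0.016325  ] [ 0.344  0.39  -0.732  1.518  0.215  1.375 -0.321]
jaw angle 4.664448490913848
[387.64184661  50.86558824]
[383.09644052 260.83284185]
[369.68192561 168.92029532]
```

View pics/w4.png

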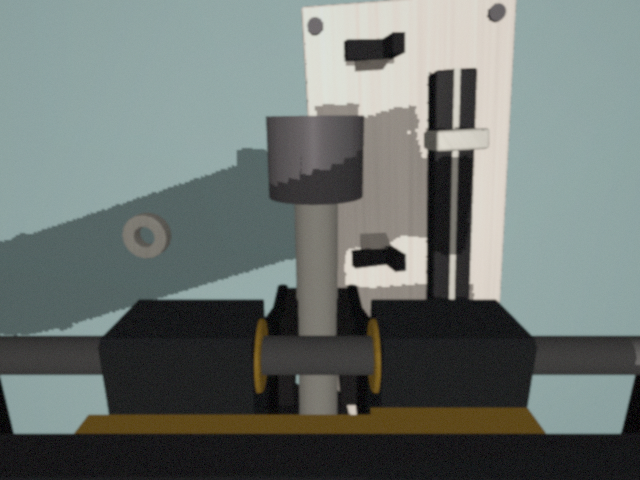

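Both cradles are visible: the far one with its bed at columns 345–387 and wall at 387–405 near row 48, the near one at (352–405, 258). My projected corners (388,51) and (383,261) agree. The tool is tilted about 3°, so I'll level it and measure the cradles.

```bash
python3 - <<'E'
from h import *
c=np.load("c_w4.npz");X=cloud(c);g=c["image"].astype(int).sum(-1)/3
for nm,(v0,v1,u0,u1) in dict(far=(30,72,335,415),near=(240,280,345,412)).items():
    m=np.zeros(g.shape,bool);m[v0:v1,u0:u1]=1;m&=(g<50)&(X[...,2]>.05)&(X[...,2]<.1)
    p=X[m];v,u=np.nonzero(m);print(nm,len(p),u.min(),u.max(),v.min(),v.max())
    for a in range(u.min(),u.max(),5):
        k=(u>=a)&(u<a+5);q=p[k];print(a,q.mean(0).round(4),q[:,1].min().round(4),q[:,1].max().round(4),np.median(q[:,2]).round(4))
E
python3 -m jog '[[0,0,0,3,-3.3,-1.8],[0,0,0,0,0,0]]'
python3 - <<'E'
from h import *
s,R=st();print(R.round(3).tolist(),s["ee_pos"]);print("jaw angle",np.degrees(np.arctan2(R[1,2],R[0,2])),"fix",np.degrees((R.T@[0,0,-1])[[2,0]]))
E
```

```text
far 1093 346 402 34 60
346 [0.5803 0.2245 0.0712] 0.2192 0.2301 0.0714
351 [0.5835 0.2248 0.071 ] 0.2192 0.2304 0.0711
356 [0.5867 0.2252 0.07  ] 0.22 0.2308 0.0701
361 [0.5899 0.2256 0.0692] 0.2201 0.231 0.0693
366 [0.5932 0.2262 0.0683] 0.2208 0.2315 0.0685
371 [0.5964 0.2267 0.0675] 0.2214 0.2321 0.0675
376 [0.5997 0.2271 0.0666] 0.2217 0.2326 0.0666
381 [0.6029 0.2276 0.0674] 0.2223 0.2331 0.0668
386 [0.6053 0.2275 0.0747] 0.2224 0.2335 0.0748
391 [0.6077 0.2275 0.0811] 0.2227 0.2334 0.0822
396 [0.6105 0.2285 0.0823] 0.223 0.2341 0.0822
401 [0.6126 0.2292 0.0821] 0.2245 0.234 0.0823
near 806 353 403 247 269
353 [0.5992 0.086  0.0709] 0.08 0.0907 0.0712
358 [0.6026 0.0864 0.0708] 0.0807 0.0912 0.0711
363 [0.6062 0.087  0.0695] 0.0811 0.0917 0.0698
368 [0.6099 0.0872 0.0687] 0.0816 0.0921 0.069
373 [0.6136 0.0874 0.0679] 0.0818 0.0926 0.068
378 [0.6173 0.0879 0.0669] 0.0826 0.093 0.0669
383 [0.621  0.0889 0.0662] 0.0833 0.0937 0.0663
388 [0.6238 0.09   0.0719] 0.0837 0.0943 0.0721
393 [0.6263 0.0903 0.0798] 0.0841 0.0945 0.081
398 [0.6295 0.0901 0.0818] 0.084 0.095 0.0821
time: 6.32
ee_pos: [0.5769, 0.0989, 0.1987]
eef_rot: [0.533, -0.466, 0.464, -0.532]
ft_force: [0.2, 1.6, -4.6]
width: 0.0146
[[0.135, -0.003, 0.991], [-0.991, 0.001, 0.135], [-0.001, -1.0, -0.003]] [0.57685393 0.09888174 0.1986611 ]
jaw angle 7.777217673612142 fix [0.18124736 0.06678004]
```

```bash
python3 -m jog '[[-0.0323,0,0.012,0,0,0],[-0.0323,0,0.012,0,0,0],[-0.0323,0,0.012,0,0,0],[0,0,0,0,0,0]]'
python3 - <<'E'
from h import *
s,R=st();print(R.round(3).tolist(),s["ee_pos"],R.T@(np.array([.5994,.1997,.090])-s["ee_pos"]));print("jaw angle",np.degrees(np.arctan2(R[1,2],R[0,2])),"fix",np.degrees((R.T@[0,0,-1])[[2,0]]))
c=r.camera("wrist");np.savez("c_w5.npz",**c);X=cloud(c)
for v in (150,170,190,215,235,255,275):
    ok=[u for u in range(255,375) if X[v,u,2]>.18]; print(v,ok[0],ok[-1],X[v,(ok[0]+ok[-1])//2].round(4))
E
```

```text
time: 6.65
ee_pos: [0.6007, 0.1916, 0.1947]
eef_rot: [0.531, -0.474, 0.47, -0.522]
ft_force: [-2.6, 2.1, -5.1]
width: 0.0144
[[0.109, -0.012, 0.994], [-0.994, -0.006, 0.109], [0.005, -1.0, -0.013]] [0.60068694 0.19164311 0.19470161] [-0.00864417  0.10465874  0.00090762]
jaw angle 6.23183489123896 fix [ 0.71814538 -0.27101841]
150 268 363 [0.5922 0.2579 0.2208]
170 269 363 [0.5932 0.2518 0.2211]
190 269 362 [0.5935 0.2453 0.221 ]
215 295 337 [0.5948 0.2353 0.2129]
235 296 337 [0.5956 0.2281 0.2132]
255 296 337 [0.5964 0.2202 0.2117]
275 297 337 [0.5975 0.2133 0.2134]
```

```bash
python3 -m jog '[[-0.0085,0.02,0,0.7,-1.2,-0.3],[0,0.03,0,0,0,0],[0,0.03,0,0,0,0],[0,0.015,0,0,0,0],[0,0,0,0,0,0]]'
python3 - <<'E'
from h import *
s,R=st();print(R.round(3).tolist(),s["ee_pos"],R.T@(np.array([.5994,.1997,.0655])-s["ee_pos"]));print("jaw angle",np.degrees(np.arctan2(R[1,2],R[0,2])),"fix",np.degrees((R.T@[0,0,-1])[[2,0]]),s["ft_force"])
c=r.camera("wrist");np.savez("c_w6.npz",**c);X=cloud(c)
for v in (150,170,190,215,235,255,275):
    ok=[u for u in range(255,375) if X[v,u,2]>.09]; print(v,ok[0],ok[-1],X[v,(ok[0]+ok[-1])//2].round(4))
E
```

```text
time: 7.12
ee_pos: [0.6015, 0.1852, 0.0937]
eef_rot: [0.531, -0.47, 0.476, -0.52]
ft_force: [-0.9, -0.8, -5.8]
width: 0.0147
[[0.105, -0.005, 0.994], [-0.994, -0.018, 0.105], [0.017, -1.0, -0.007]] [0.60153107 0.18515702 0.09370793] [-0.01516822  0.02795525 -0.00039562]
jaw angle 6.0261194621087135 fix [ 0.39995717 -0.98303259] [-0.89773489 -0.76389203 -5.83490455]
150 268 363 [0.5931 0.2517 0.1178]
170 268 362 [0.5937 0.2456 0.1193]
190 269 362 [0.5944 0.2393 0.1199]
215 295 337 [0.5957 0.229  0.1113]
235 295 337 [0.5965 0.2214 0.1101]
255 296 337 [0.5972 0.2142 0.1108]
275 296 337 [0.598  0.2065 0.111 ]
```

```bash
python3 -m jog '[[-0.015,0,0,0.4,-1.6,-1.0],[0,0,0,0,0,0],[0,0,0,0,0,0]]'
python3 - <<'E'
from h import *
s,R=st();print(R.round(3).tolist(),s["ee_pos"],R.T@(np.array([.5994,.1997,.0655])-s["ee_pos"]));print("jaw angle",np.degrees(np.arctan2(R[1,2],R[0,2])),"fix",np.degrees((R.T@[0,0,-1])[[2,0]]),s["ft_force"])
E
```

```text
time: 7.42
ee_pos: [0.6024, 0.1958, 0.0969]
eef_rot: [0.538, -0.458, 0.478, -0.521]
ft_force: [0.3, -1.1, -5.5]
width: 0.0147
[[0.123, 0.004, 0.992], [-0.992, -0.036, 0.123], [0.036, -0.999, -0.0]] [0.60238644 0.19575518 0.09692631] [-0.00542641  0.03124915 -0.0024775 ]
jaw angle 7.077488169983564 fix [ 2.46085032e-04 -2.09034929e+00] [ 0.30906631 -1.05983134 -5.54595308]
```

```bash
python3 -m jog '[[-0.005,0.005,-0.002,0,-0.5,2.1],[0,0,0,0,0,0],[0,0,0,0,0,0]]'
python3 - <<'E'
from h import *
s,R=st();d=R.T@[0,0,-1];print(s["ee_pos"],R.T@(np.array([.5994,.1997,.0655])-s["ee_pos"]));print("jaw angle",np.degrees(np.arctan2(R[1,2],R[0,2])),"rot x,z to level",np.degrees(d[2]),-np.degrees(d[0]),s["ft_force"])
E
```

```text
time: 7.67
ee_pos: [0.6016, 0.1997, 0.0955]
eef_rot: [-0.53, 0.466, -0.467, 0.532]
ft_force: [-0.5, 1.0, -6.2]
width: 0.0147
[0.60158047 0.19967909 0.09552903] [-0.00026228  0.03002199 -0.00226035]
jaw angle 7.352407500932147 rot x,z to level -0.1917481365403835 -0.0715643874491981 [-0.46895103  1.04032177 -6.23566817]
```

```bash
python3 -m jog '[[0,0.008,-0.003,0,0,0],[0,0.008,0,0,0,0],[0,0.006,0,0,0,0],[0,0.003,0,0,0,0],[0,0,0,0,0,0]]'
python3 - <<'E'
from h import *
s,R=st();d=R.T@[0,0,-1];print(s["ee_pos"],R.T@(np.array([.5994,.1997,.0655])-s["ee_pos"]));print("jaw angle",np.degrees(np.arctan2(R[1,2],R[0,2])),"rot x,z to level",np.degrees(d[2]),-np.degrees(d[0]),s["ft_force"],s["torque"])
E
```

```text
time: 8.08
ee_pos: [0.5995, 0.1978, 0.0696]
eef_rot: [-0.529, 0.466, -0.469, 0.531]
ft_force: [-0.4, -0.3, -6.5]
width: 0.0149
[0.59945598 0.19779595 0.06963439] [-0.00190284  0.00413216  0.00016165]
jaw angle 7.168838922077595 rot x,z to level -0.2829538239060357 0.09271616174426402 [-0.43570418 -0.28604714 -6.48063273] [-0.02456622 -0.12002813  0.00489098]
```

```bash
python3 -m jog '[[-0.002,0.003,0,0,0,0],[0,0,0,0,0,0]]'; python3 -m jog '[[0,0.0015,0,0,0,0],[0,0,0,0,0,0]]'
```

```text
time: 8.25
ee_pos: [0.5994, 0.1999, 0.0663]
eef_rot: [-0.529, 0.466, -0.47, 0.531]
ft_force: [0.5, 0.2, -6.3]
width: 0.0146
time: 8.42
ee_pos: [0.6, 0.2003, 0.0663]
eef_rot: [-0.529, 0.466, -0.47, 0.531]
ft_force: [0.6, -0.6, -5.8]
width: 0.0145
```

```bash
python3 -m jog '[[0,0.003,0,0,0,0],[0,0,0,0,0,0]]'; python3 -m jog '[[0,0.003,0,0,0,0],[0,0,0,0,0,0]]'
```

```text
time: 8.58
ee_pos: [0.601, 0.2009, 0.0661]
eef_rot: [-0.528, 0.465, -0.471, 0.532]
ft_force: [-0.5, -0.1, -6.6]
width: 0.0146
time: 8.75
ee_pos: [0.6015, 0.2012, 0.0656]
eef_rot: [-0.528, 0.464, -0.471, 0.532]
ft_force: [-2.7, -1.9, -5.6]
width: 0.0144
```

```bash
python3 -m jog '[[0,0,0,0,0,0],[0,0,0,0,0,0],[0,0,0,0,0,0],[0,0,0,0,0,0],[0,0,0,0,0,0]]' -0.3
python3 - <<'E'
from h import *
s,R=st();print(s["ee_pos"],s["width"],s["joint_positions"].round(3))
c=r.camera("wrist");np.savez("c_w7.npz",**c);X=cloud(c)
for v in (150,170,190,215,235,255,275):
    ok=[u for u in range(235,395) if X[v,u,2]>.06 and X[v,u,2]<.1]; print(v,ok[0],ok[-1],X[v,(ok[0]+ok[-1])//2].round(4))
E
```

```text
time: 9.17
ee_pos: [0.6028, 0.2025, 0.0663]
eef_rot: [-0.527, 0.464, -0.471, 0.534]
ft_force: [-1.2, -0.1, -0.4]
width: 0.03
[0.60279297 0.20251792 0.06633167] 0.029970806900175274 [ 0.128  0.574 -0.703  1.584  0.408  1.12  -0.547]
150 263 358 [0.591  0.2683 0.0933]
170 264 358 [0.592  0.2621 0.0924]
190 265 358 [0.5928 0.2556 0.0918]
215 291 333 [0.5944 0.2454 0.0831]
235 264 347 [0.5928 0.2378 0.0831]
255 265 361 [0.5965 0.2309 0.0836]
275 293 361 [0.6027 0.2232 0.0819]
```

Seated: the bar top is at 83 mm, so its axis is at 75 mm and level. Lifting clear.

```bash
python3 -m jog '[[0,-0.01,0,0,0,0],[0,-0.02,0,0,0,0],[0,-0.035,0,0,0,0],[0,-0.035,0,0,0,0],[0,-0.035,0,0,0,0],[0,-0.035,0,0,0,0],[0,-0.03,0,0,0,0],[0,-0.02,0,0,0,0],[0,0,0,0,0,0]]'
python3 - <<'E'
from h import *
s,R=st();print(s["ee_pos"],s["width"],s["joint_positions"].round(3))
o=np.array([.6086,.1455]);y=np.array([-.132,.991]);x=np.array([.991,.132])
c=r.camera("scene");np.savez("c_sc2.npz",**c);X=cloud(c);g=c["image"].astype(int).sum(-1)/3
q=np.stack([(X[...,:2]-o)@x,(X[...,:2]-o)@y,X[...,2]],-1)
# screw coords: along s, along u (perp in xz), y ; relative grip point (-.051,*,.163)
m=(q[...,2]>.1)&(q[...,2]<.215)&(abs(q[...,0]+.03)<.12)&(q[...,1]<-.08)&(q[...,1]>-.2)
p=q[m];gg=g[m];a=np.array([-.5,.866]);b=np.array([.866,.5]);d=p[:,[0,2]]-[-.051,.163]
S=d@a;U=d@b
print(len(p),"y range",p[:,1].min(),p[:,1].max())
k=(abs(S)<.02)&(gg<60);print("wing",k.sum(),"U",U[k].min(),U[k].max(),"Y",p[k,1].min(),p[k,1].max())
import cv2 as cv
pts=np.c_[U[k],p[k,1]].astype(np.float32);print(cv.minAreaRect(pts*1000))
k=(S<-.027)&(S>-.063)&(gg>60);print("block",k.sum(),"U",np.percentile(U[k],[1,99]),"Y",np.percentile(p[k,1],[1,50,99]),"S",np.percentile(S[k],[1,99]))
# bar
c1=q[(q[...,2]>.07)&(q[...,2]<.095)&(abs(q[...,0])<.02)&(q[...,1]>-.1)&(q[...,1]<.15)];print("bar y",c1[:,1].min(),c1[:,1].max())
im=c["image"][:,:,::-1];cv.imwrite("pics/sc2.png",cv.resize(im[190:340,335:475],None,fx=4,fy=4,interpolation=cv.INTER_CUBIC))
E
```

```text
time: 9.97
ee_pos: [0.5973, 0.2028, 0.301]
eef_rot: [-0.527, 0.464, -0.47, 0.535]
ft_force: [0.6, 1.0, 0.4]
width: 0.0305
[0.59728129 0.20284766 0.30102006] 0.03048303497100272 [ 0.151  0.404 -0.769  1.297  0.282  1.536 -0.454]
1504 y range -0.14833907692960577 -0.11020535915705372
wing 232 U -0.02253592304782317 0.025538498373908546 Y -0.14336457330446895 -0.11499019720559919
((1.2302017211914062, -129.839599609375), (24.29086685180664, 49.702789306640625), 83.12052154541016)
block 826 U [-0.01251376  0.10181111] Y [-0.14657309 -0.13999497 -0.1123901 ] S [-0.06219161 -0.02728262]
bar y -0.09460660680979345 0.1385618121967635
```

View pics/sc2.png

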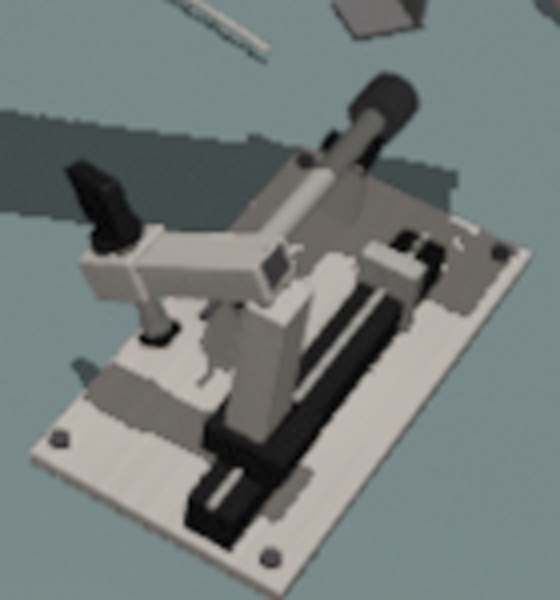

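The crop shows the probe seated with its head just beyond the far cradle, and the clamp head still parked. Working out the knob pre-grasp pose.

```bash
cat >> h.py <<'E'
o=np.array([.6086,.1455,0]);fy=np.array([-.132,.991,0]);fy/=np.linalg.norm(fy);fx=np.array([fy[1],-fy[0],0]);ez=np.array([0,0,1.])
sa=-.5*fx+.866*ez; sa/=np.linalg.norm(sa)
def grip(q): return o-.051*fx+(-.145+q)*fy+.163*ez
def Rt(th):
    z=Ro.from_rotvec(-th*sa).apply(fy);y=-sa;return np.c_[np.cross(y,z),y,z]
def go(q,th,h):
    """h: grasp point height above grip along the screw axis"""
    s,R=st();p=grip(q)+(h-r.grip_depth)*sa;T=Rt(th)
    print("shift(mm)",(1e3*R.T@(p-s["ee_pos"])).round(1),"turn",np.degrees(Ro.from_matrix(R.T@T).as_rotvec()).round(2),"pos",s["ee_pos"].round(4),"F",s["ft_force"].round(1),"M",s["torque"].round(2),"w",round(s["width"],4),"J",s["joint_positions"].round(2))
    print("screw-frame th",np.degrees(np.arctan2(R[:,2]@Rt(0)[:,0],R[:,2]@Rt(0)[:,2])).round(1))
def scr(X):
    d=np.asarray(X)-grip(0);u=.866*fx+.5*ez;return np.stack([d@u,d@fy,d@sa],-1)
E
python3 - <<'E'
from h import *
go(.0155,.2,.12)
c=np.load("c_sc2.npz");X=cloud(c);g=c["image"].astype(int).sum(-1)/3
q=scr(X);m=(q[...,2]>.004)&(q[...,2]<.022)&(abs(q[...,0])<.035)&(abs(q[...,1]-.015)<.03)
p=q[m];print(len(p))
for lo,hi in((.004,.01),(.01,.014),(.014,.02)):
    k=(p[:,2]>=lo)&(p[:,2]<hi);pp=p[k];print(lo,k.sum(),pp.mean(0).round(4),cv2.minAreaRect((pp[:,:2]*1e3).astype(np.float32)))
E
```

```text
shift(mm) [188.3  47.5 -97.5] turn [ 24.58 -76.96 -20.04] pos [0.5971 0.2028 0.2995] F [ 0.3 -0.1  0.4] M [-0.04 -0.09 -0.02] w 0.0306 J [ 0.15  0.4  -0.77  1.3   0.28  1.53 -0.45]
screw-frame th 90.3
111
0.004 29 [0.0096 0.0104 0.0072] ((3.271127700805664, 15.86631965637207), (11.322330474853516, 46.868770599365234), 67.760009765625)
0.01 15 [0.012  0.0098 0.0124] ((4.032932281494141, 11.02209758758545), (9.957340240478516, 41.47794723510742), 77.52371215820312)
0.014 66 [0.0046 0.015  0.0166] ((1.0305099487304688, 17.328479766845703), (13.010643005371094, 49.67671585083008), 64.82870483398438)
```

```bash
python3 -m jog '[[0.02,0,-0.01,0,0,0],[0.034,0,-0.018,0,0,0],[0.034,0,-0.018,0,0,0],[0.034,0,-0.018,0,0,0],[0.034,0,-0.018,0,0,0],[0.025,0,-0.013,0,0,0],[0,0,0,0,0,0]]' -0.15; python3 -c "
from h import *
go(.017,.44,.12)"
```

```text
time: 10.6
ee_pos: [0.5195, 0.0055, 0.2919]
eef_rot: [-0.53, 0.466, -0.465, 0.534]
ft_force: [0.8, -0.9, 0.3]
width: 0.037
shift(mm) [ 1.2 41.2  4.9] turn [ 26.35 -63.29 -17.06] pos [0.5195 0.0055 0.2919] F [ 0.8 -0.9  0.3] M [-0.11 -0.13  0.04] w 0.037 J [ 0.56  0.12 -0.71  1.6   0.07  1.45 -0.02]
screw-frame th 89.9
```

Turn about 70° total: 11 rows of (2.4,-5.75,-1.55).

```bash
python3 -m jog '[[0,0,0,2.4,-5.75,-1.55],[0,0,0,2.4,-5.75,-1.55],[0,0,0,2.4,-5.75,-1.55],[0,0,0,2.4,-5.75,-1.55],[0,0,0,2.4,-5.75,-1.55],[0,0,0,2.4,-5.75,-1.55],[0,0,0,2.4,-5.75,-1.55],[0,0,0,2.4,-5.75,-1.55],[0,0,0,2.4,-5.75,-1.55],[0,0,0,2.4,-5.75,-1.55],[0,0,0,2.4,-5.75,-1.55],[0,0,0,0,0,0]]'; python3 -c "
from h import *
go(.017,.44,.12)"
```

```text
time: 11.6
ee_pos: [0.5141, 0.003, 0.2823]
eef_rot: [-0.625, -0.092, -0.267, 0.727]
ft_force: [0.1, -1.1, -0.1]
width: 0.0372
shift(mm) [-6.4 32.7 -2.1] turn [-0.67  2.79  0.37] pos [0.5141 0.003  0.2823] F [ 0.1 -1.1 -0.1] M [-0.06  0.42 -0.04] w 0.0372 J [ 0.48 -0.33 -0.43  2.08 -0.31  0.85  1.49]
screw-frame th 22.4
```

```bash
python3 -m jog '[[-0.006,0.008,-0.002,-0.7,2.8,0.4],[0,0,0,0,0,0]]'
python3 - <<'E'
from h import *
go(.017,.44,.12)
c=r.camera("wrist");np.savez("c_w8.npz",**c);cv2.imwrite("pics/w8.png",c["image"][:,:,::-1])
X=cloud(c);q=scr(X);m=(q[...,2]>.011)&(q[...,2]<.022)&(abs(q[...,0])<.04)&(abs(q[...,1]-.015)<.04)
p=q[m];print(len(p),p.mean(0),cv2.minAreaRect((p[:,:2]*1e3).astype(np.float32)))
E
```

```text
time: 11.77
ee_pos: [0.5116, 0.0038, 0.2709]
eef_rot: [-0.623, -0.066, -0.282, 0.727]
ft_force: [-0.9, -0.2, -0.4]
width: 0.037
shift(mm) [ 1.5 24.1  0.4] turn [ 0.16 -0.5  -0.19] pos [0.5116 0.0038 0.2709] F [-0.9 -0.2 -0.4] M [ 0.03  0.5  -0.03] w 0.037 J [ 0.5  -0.32 -0.46  2.09 -0.29  0.84  1.42]
screw-frame th 25.7
1182 [-0.00064845  0.01706449  0.01664302] ((0.33454322814941406, 16.611143112182617), (11.983835220336914, 46.019779205322266), 63.290016174316406)
```

View pics/w8.png

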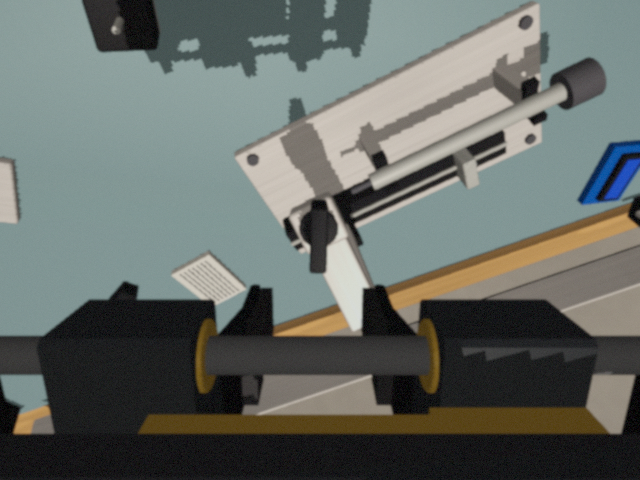

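The wrist view shows the wing end-on at (318,237), measuring 12×46 mm, at 26.7° with q≈0.0167. It is in line with the open jaws. Approaching.

```bash
python3 -m jog '[[0.0015,0.03,0,0.2,1,-0.2],[0,0.035,0,0,0,0],[0,0.03,0,0,0,0],[0,0.015,0,0,0,0],[0,0,0,0,0,0]]'; python3 -c "
from h import *
go(.0167,.466,.004)"
```

```text
time: 12.23
ee_pos: [0.574, 0.0126, 0.1795]
eef_rot: [-0.617, -0.063, -0.292, 0.728]
ft_force: [0.4, -0.3, -0.3]
width: 0.0369
shift(mm) [-6.4 29.3 -4.5] turn [-0.25 -0.19  0.41] pos [0.574  0.0126 0.1795] F [ 0.4 -0.3 -0.3] M [0.01 0.51 0.03] w 0.0369 J [ 0.53 -0.07 -0.58  2.11 -0.14  0.57  1.27]
screw-frame th 26.9
```

```bash
python3 -m jog '[[-0.0065,0.006,-0.0045,-0.2,0,0.4],[0,0.012,0,0,0,0],[0,0.008,0,0,0,0],[0,0,0,0,0,0]]'; python3 -c "
from h import *
go(.0167,.466,.004)"
```

```text
time: 12.57
ee_pos: [0.5807, 0.0122, 0.1537]
eef_rot: [-0.619, -0.059, -0.29, 0.728]
ft_force: [-0.6, -0.9, -0.3]
width: 0.0371
shift(mm) [-0.4  3.8 -0. ] turn [-0.02 -0.35 -0.06] pos [0.5807 0.0122 0.1537] F [-0.6 -0.9 -0.3] M [-0.01  0.52  0.01] w 0.0371 J [ 0.52 -0.01 -0.59  2.11 -0.08  0.52  1.21]
screw-frame th 27.1
```

```bash
python3 -m jog '[[0,0.003,0,0,0,0],[0,0,0,0,0,0],[0,0,0,0,0,0],[0,0,0,0,0,0],[0,0,0,0,0,0],[0,0,0,0,0,0]]' -1 30; python3 -c "
from h import *
go(.0167,.466,.004)"
```

```text
time: 13.07
ee_pos: [0.5827, 0.0119, 0.154]
eef_rot: [-0.619, -0.06, -0.291, 0.727]
ft_force: [7.8, 1.0, -10.2]
width: 0.0119
shift(mm) [-2.2  3.1 -0.3] turn [ 0.01 -0.35  0.14] pos [0.5827 0.0119 0.154 ] F [  7.8   1.  -10.2] M [-0.08  0.01 -0.03] w 0.0119 J [ 0.52 -0.01 -0.6   2.11 -0.07  0.51  1.21]
screw-frame th 27.0
```

```bash
python3 -m jog '[[0,0,0,0,0,0],[0,0,0,0,0,0],[-0.0023,0,0.0045,0,0,0],[-0.0045,0,0.0089,0,0,0],[-0.0045,0,0.0089,0,0,0]]'; python3 -c "
from h import *
go(.0167,.466,.004)
s,R=st();print('fy in tool',R.T@fy,'disp fy',(s['ee_pos']-grip(0))@fy)"
```

```text
time: 13.48
ee_pos: [0.5797, 0.0337, 0.1539]
eef_rot: [-0.619, -0.059, -0.293, 0.726]
ft_force: [2.9, -3.0, -2.5]
width: 0.0119
shift(mm) [  7.9   3.1 -19.8] turn [ 0.16 -0.58  0.26] pos [0.5797 0.0337 0.1539] F [ 2.9 -3.  -2.5] M [-0.33  0.26 -0.16] w 0.0119 J [ 0.5  -0.02 -0.62  2.12 -0.02  0.51  1.11]
screw-frame th 27.3
fy in tool [-0.45828997 -0.00464595  0.88879059] disp fy 0.03798481023834762
```

```bash
python3 -m jog '[[-0.0045,0,0.0089,0,0,0],[-0.0045,0,0.0089,0,0,0],[-0.0045,0,0.0089,0,0,0],[-0.0045,0,0.0089,0,0,0],[-0.0045,0,0.0089,0,0,0]]'; python3 -c "
from h import *
s,R=st();q=(s['ee_pos']-grip(0))@fy;go(q,.466,.004)
print('fy in tool',R.T@fy,'disp fy',q)"
```

```text
time: 13.9
ee_pos: [0.5731, 0.0822, 0.1539]
eef_rot: [-0.62, -0.058, -0.295, 0.725]
ft_force: [1.6, -1.0, -2.2]
width: 0.0119
shift(mm) [-1.7  3.1 -0.8] turn [ 0.4  -0.76  0.36] pos [0.5731 0.0822 0.1539] F [ 1.6 -1.  -2.2] M [-0.31  0.4  -0.11] w 0.0119 J [ 0.44 -0.02 -0.69  2.12  0.11  0.52  0.89]
screw-frame th 27.5
fy in tool [-0.4611439  -0.00906221  0.88727909] disp fy 0.08697416408480346
```

```bash
python3 -m jog '[[-0.0045,0,0.0089,0,0,0],[-0.0045,0,0.0089,0,0,0],[-0.0045,0,0.0089,0,0,0],[-0.003,0,0.006,0,0,0]]'; python3 -c "
from h import *
s,R=st();q=(s['ee_pos']-grip(0))@fy;go(q,.466,.004)
print('fy in tool',R.T@fy,'disp fy',q)"
```

```text
time: 14.23
ee_pos: [0.5681, 0.1187, 0.1539]
eef_rot: [-0.621, -0.057, -0.296, 0.724]
ft_force: [2.1, -1.5, -3.2]
width: 0.0117
shift(mm) [-1.6  3.2 -0.8] turn [ 0.58 -0.84  0.42] pos [0.5681 0.1187 0.1539] F [ 2.1 -1.5 -3.2] M [-0.1   0.33 -0.02] w 0.0117 J [ 0.4  -0.01 -0.75  2.11  0.22  0.54  0.72]
screw-frame th 27.5
fy in tool [-0.46231538 -0.01228456  0.88663046] disp fy 0.1238276372713371
```

```bash
python3 -m jog '[[-0.0018,0,0.0036,0,0,0],[-0.0018,0,0.0036,0,0,0],[-0.0018,0,0.0036,0,0,0],[-0.0018,0,0.0036,0,0,0]]'; python3 -c "
from h import *
s,R=st();q=(s['ee_pos']-grip(0))@fy;go(q,.466,.004)
print('fy in tool',R.T@fy,'disp fy',q, 'F fy',s['ft_force']@fy)"; python3 -m jog '[[-0.0018,0,0.0036,0,0,0],[-0.0018,0,0.0036,0,0,0]]'; python3 -c "
from h import *
s,R=st();q=(s['ee_pos']-grip(0))@fy;print('disp fy',q, 'F fy',s['ft_force']@fy)"
```

```text
time: 14.57
ee_pos: [0.5671, 0.1254, 0.1538]
eef_rot: [-0.625, -0.054, -0.299, 0.719]
ft_force: [-0.3, -14.0, 4.0]
width: 0.012
shift(mm) [-1.6  3.1 -0.7] turn [ 1.34 -1.18  0.64] pos [0.5671 0.1254 0.1538] F [ -0.3 -14.    4. ] M [-2.31  0.08 -1.28] w 0.012 J [ 0.39 -0.01 -0.76  2.11  0.27  0.55  0.64]
screw-frame th 27.9
fy in tool [-0.46753779 -0.02587241  0.88359438] disp fy 0.1305927725746033 F fy -13.812179472326067
time: 14.73
ee_pos: [0.5672, 0.1254, 0.1539]
eef_rot: [-0.627, -0.051, -0.303, 0.716]
ft_force: [-0.9, -13.7, 2.3]
width: 0.0117
disp fy 0.13051650428218206 F fy -13.474564698376831
```

The head met its stop at q≈0.1305, with a 14 N reaction. Realigning and starting the turn.

```bash
python3 -m jog '[[-0.0015,0,0,1.5,0,0.6],[0,0,0,0,0,0]]'; python3 -c "
from h import *
go(.13,.466,.004)";  python3 -m jog '[[0,0,0,0,6,0],[0,0,0,0,6,0],[0,0,0,0,6,0],[0,0,0,0,6,0],[0,0,0,0,6,0],[0,0,0,0,0,0]]'; python3 -c "
from h import *
go(.13,.466+30/57.3,.004)"
```

```text
time: 14.9
ee_pos: [0.5674, 0.1239, 0.154]
eef_rot: [-0.618, -0.052, -0.3, 0.725]
ft_force: [2.5, 1.7, -6.6]
width: 0.0117
shift(mm) [-2.1  3.2  0.1] turn [ 0.43 -1.7   0.39] pos [0.5674 0.1239 0.154 ] F [ 2.5  1.7 -6.6] M [0.41 0.66 0.36] w 0.0117 J [ 0.4  -0.01 -0.75  2.11  0.22  0.54  0.69]
screw-frame th 28.4
time: 15.4
ee_pos: [0.567, 0.1232, 0.1537]
eef_rot: [-0.514, 0.147, -0.456, 0.712]
ft_force: [2.5, 0.4, -3.3]
width: 0.0118
shift(mm) [-2.1  3.2 -0.2] turn [ 0.23 -3.18  0.56] pos [0.567  0.1232 0.1537] F [ 2.5  0.4 -3.3] M [0.24 0.38 0.07] w 0.0118 J [ 0.41 -0.01 -0.76  2.11  0.22  0.54  0.14]
screw-frame th 59.9
```

```bash
python3 -m jog '[[-0.003,0,0.0017,0,0,0],[-0.002,0,0.001,0,0,0]]'; python3 -c "
from h import *
s,R=st();q=(s['ee_pos']-grip(0))@fy;go(q,1,.004);print(q,s['ft_force']@fy)";  python3 -m jog '[[0,0,0,0,6,0],[0,0,0,0,6,0],[0,0,0,0,6,0],[0,0,0,0,6,0],[0,0,0,0,0,0]]'; python3 -c "
from h import *
s,R=st();q=(s['ee_pos']-grip(0))@fy;go(q,1.5,.004);print(q,s['ft_force']@fy)"
```

```text
time: 15.57
ee_pos: [0.5667, 0.1248, 0.1536]
eef_rot: [-0.516, 0.146, -0.457, 0.71]
ft_force: [5.1, -11.8, -0.8]
width: 0.0118
shift(mm) [-0.6  3.2 -1. ] turn [ 0.41 -2.41  0.8 ] pos [0.5667 0.1248 0.1536] F [  5.1 -11.8  -0.8] M [-2.05 -0.34 -1.25] w 0.0118 J [ 0.4  -0.01 -0.76  2.11  0.24  0.54  0.12]
screw-frame th 59.7
0.13005910886129196 -12.417473434351546
time: 15.98
ee_pos: [0.5664, 0.1241, 0.1534]
eef_rot: [-0.41, 0.29, -0.555, 0.663]
ft_force: [2.4, -1.2, -3.3]
width: 0.0114
shift(mm) [-0.1  3.2 -0.7] turn [0.09 2.25 1.03] pos [0.5664 0.1241 0.1534] F [ 2.4 -1.2 -3.3] M [ 0.05  0.28 -0.06] w 0.0114 J [ 0.41 -0.01 -0.77  2.11  0.24  0.54 -0.3 ]
screw-frame th 83.7
0.12937081031303743 -1.4895776199333752
```

```bash
python3 -m jog '[[0,0,0,0,6,0],[0,0,0,0,6,0],[0,0,0,0,6,0],[0,0,0,0,4,0],[0,0,0,0,0,0]]'
python3 - <<'E'
from h import *
s,R=st();q=(s['ee_pos']-grip(0))@fy;go(q,1.86,.004);print(q,s['ft_force']@fy)
c=r.camera("scene");np.savez("c_sc3.npz",**c)
im=c["image"][:,:,::-1];t=proj(c,grip(.13)+.13*(.866*fx+.5*ez)-.045*sa);print(t)
u,v=map(int,t);cv2.imwrite("pics/sc3.png",cv2.resize(im[v-50:v+50,u-66:u+66],None,fx=6,fy=6,interpolation=cv2.INTER_CUBIC))
E
```

```text
time: 16.4
ee_pos: [0.566, 0.1241, 0.1532]
eef_rot: [0.302, -0.407, 0.621, -0.598]
ft_force: [3.3, -1.3, -2.7]
width: 0.0119
shift(mm) [ 0.   3.2 -0.2] turn [-0.25  1.75  1.07] pos [0.566  0.1241 0.1532] F [ 3.3 -1.3 -2.7] M [ 0.02  0.44 -0.03] w 0.0119 J [ 0.41 -0.01 -0.77  2.11  0.25  0.54 -0.68]
screw-frame th 104.8
0.12942799024918228 -1.6891598530594132
[445.05855547 227.7770799 ]
```

View pics/sc3.png

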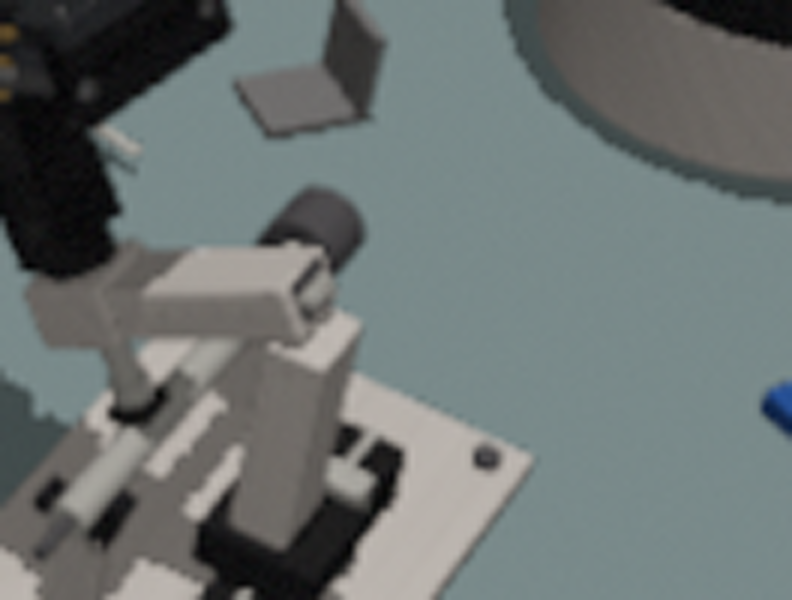

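The crop shows the pad on the probe and the tab beginning to emerge at crop (318,290). I'll quantify it from depth.

```bash
cat > tab.py <<'E'
from h import *
def meas(c):
    X=cloud(c);q=scr(X);g=c["image"].astype(int).sum(-1)/3
    m=(q[...,0]>.08)&(q[...,0]<.16)&(abs(q[...,1]-.13)<.025)&(q[...,2]<-.02)&(q[...,2]>-.075)
    p=q[m];gg=g[m]
    us=np.arange(.085,.15,.003)
    for a in us:
        k=(p[:,0]>=a)&(p[:,0]<a+.003)
        if k.sum(): print((a*1e3).round(),k.sum(),"y",(p[k,1].min()*1e3).round(1),(p[k,1].max()*1e3).round(1),"s",(p[k,2].min()*1e3).round(1),(p[k,2].max()*1e3).round(1),"g",gg[k].min().round(),gg[k].mean().round())
E
python3 - <<'E'
from tab import *
meas(np.load("c_sc3.npz"))
E
```

```text
85.0 40 y 113.4 146.3 s -74.7 -27.1 g 100.0 125.0
88.0 36 y 115.6 148.7 s -72.8 -27.1 g 102.0 130.0
91.0 43 y 113.9 146.9 s -74.4 -26.6 g 103.0 141.0
94.0 80 y 114.3 148.1 s -74.4 -26.9 g 59.0 129.0
97.0 58 y 114.7 147.3 s -71.9 -28.3 g 60.0 128.0
100.0 28 y 115.1 144.7 s -66.0 -35.7 g 72.0 141.0
```

```bash
python3 -m jog '[[0,0,0,0,6,0],[0,0,0,0,6,0],[0,0,0,0,4,0],[0,0,0,0,0,0]]'
python3 - <<'E'
from tab import *
s,R=st();q=(s['ee_pos']-grip(0))@fy;go(q,2.2,.004);print(q,s['ft_force']@fy)
c=r.camera("scene");np.savez("c_sc4.npz",**c);meas(c)
w=r.camera("wrist");np.savez("c_w9.npz",**w)
u=.866*fx+.5*ez
print("wrist px of tab", proj(w,grip(.13)+.105*u-.045*sa))
im=c["image"][:,:,::-1];cv2.imwrite("pics/sc4.png",cv2.resize(im[200:260,405:480],None,fx=8,fy=8,interpolation=cv2.INTER_CUBIC))
E
```

```text
time: 16.78
ee_pos: [0.5656, 0.1242, 0.153]
eef_rot: [0.219, -0.481, 0.655, -0.54]
ft_force: [2.3, -2.5, -1.7]
width: 0.0118
shift(mm) [-0.1  3.2  0.1] turn [-0.53  6.3   0.99] pos [0.5656 0.1242 0.153 ] F [ 2.3 -2.5 -1.7] M [0.02 0.47 0.07] w 0.0118 J [ 0.41 -0.01 -0.78  2.11  0.25  0.55 -0.94]
screw-frame th 119.7
0.12956987733786396 -2.8026161214589376
85.0 37 y 113.7 143.9 s -74.1 -27.1 g 101.0 123.0
88.0 37 y 115.6 147.9 s -71.7 -26.9 g 101.0 125.0
91.0 47 y 113.8 146.3 s -74.0 -27.5 g 103.0 135.0
94.0 66 y 113.7 150.1 s -75.0 -28.2 g 65.0 120.0
97.0 52 y 114.8 142.2 s -70.5 -28.1 g 56.0 127.0
100.0 28 y 116.3 147.1 s -65.0 -35.3 g 88.0 142.0
103.0 17 y 123.6 141.8 s -60.3 -35.1 g 105.0 136.0
106.0 6 y 123.3 133.5 s -40.6 -37.8 g 130.0 136.0
wrist px of tab [514.7381786  170.37698692]
```

View pics/sc4.png

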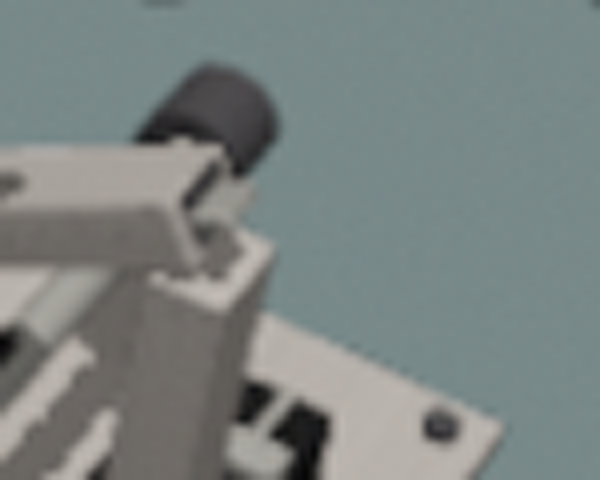

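The tab now stands out about 10 mm (tip at crop (250,195)). The wrist camera should see it closer, so I'll measure there.

Run:
```python
from tab import *
w=np.load("c_w9.npz");meas(w);im=w["image"][:,:,::-1]
cv2.imwrite("pics/w9.png",cv2.resize(im[110:230,440:590],None,fx=5,fy=5,interpolation=cv2.INTER_CUBIC))
u=.866*fx+.5*ez
for a in (.085,.09,.095,.1,.105,.11): print(a,proj(w,grip(.1295)+a*u-.036*sa).round(1))
```

```text
85.0 642 y 116.1 146.8 s -74.8 -26.8 g 95.0 182.0
88.0 652 y 116.0 146.9 s -74.8 -27.0 g 95.0 184.0
91.0 602 y 115.6 146.8 s -73.3 -27.1 g 96.0 187.0
94.0 216 y 116.1 146.7 s -69.1 -28.4 g 102.0 165.0
97.0 289 y 121.7 146.5 s -64.2 -34.8 g 96.0 187.0
100.0 297 y 121.5 144.4 s -63.2 -35.2 g 88.0 187.0
103.0 194 y 121.7 139.9 s -41.5 -34.6 g 93.0 178.0
0.085 [482.6 196.3]
0.09 [492.9 190.8]
0.095 [503.4 185.3]
0.1 [513.9 179.7]
0.105 [524.4 174.1]
0.11 [535.1 168.5]
```

View pics/w9.png

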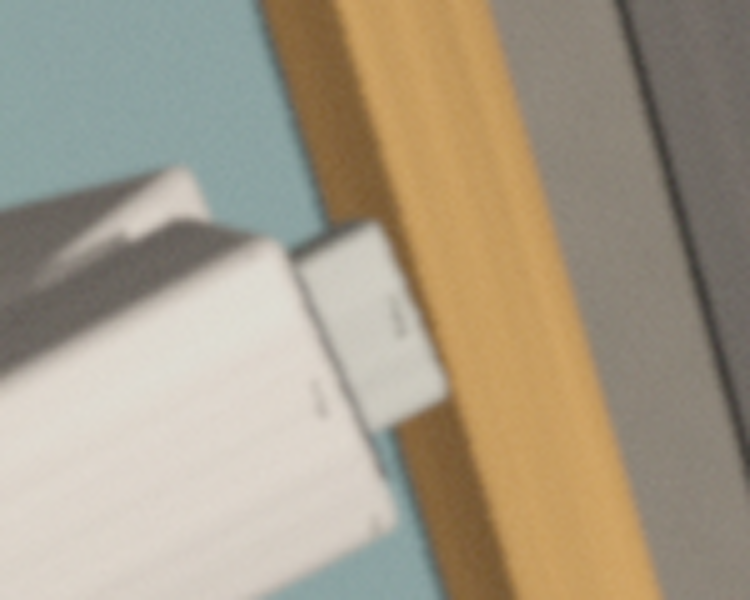

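The tab's tip is at crop (414,305) and the arm's end edge runs (275,240)–(393,518). No groove shows yet. Casting rays to get the extension.

```bash
cat >> tab.py <<'E'
def ray(c,px,s):
    K=c["K"];d=c["R"].T@np.array([(px[0]-K[0,2])/K[0,0],(px[1]-K[1,2])/K[1,1],1]);O=-c["R"].T@c["t"]
    k=(s-(O-grip(0))@sa)/(d@sa);return scr(O+k*d)
def ext(c):
    q=scr(cloud(c));g=c["image"].astype(int).sum(-1)/3
    T=(q[...,0]>.06)&(q[...,0]<.125)&(abs(q[...,1]-.13)<.02)
    a=T&(abs(q[...,2]+.0275)<.0025)&(abs(q[...,1]-.13)<.012)&(q[...,0]>.085); b=T&(q[...,2]<-.0315)&(q[...,2]>-.043)&(q[...,0]>.096)&(abs(q[...,1]-.1305)<.0075)
    fa,fb=q[a],q[b];print("s arm",np.median(fa[:,2]),"s tab",np.median(fb[:,2]))
    for lo in (-.008,-.004,0,.004): 
        A=fa[abs(fa[:,1]-.1305-lo-.002)<.002,0];B=fb[abs(fb[:,1]-.1305-lo-.002)<.002,0];print((np.percentile(A,98)*1e3).round(2),(np.percentile(B,98)*1e3).round(2),(B.max()*1e3).round(2))
E
python3 - <<'E'
from tab import *
w=np.load("c_w9.npz");ext(w)
f=lambda u,v:(440+(u+.5)/5-.5,110+(v+.5)/5-.5)
for p in((275,240),(330,370),(393,518)): print("edge",ray(w,f(*p),-.0272).round(4))
for p in((380,225),(414,305),(448,385)): print("tip",ray(w,f(*p),-.0353).round(4))
E
```

```text
s arm -0.028841020512801085 s tab -0.03698603264466739
94.93 105.19 105.41
94.71 105.0 105.27
94.96 104.95 105.44
94.85 105.0 105.47
edge [ 0.0935  0.1454 -0.0272]
edge [ 0.0934  0.133  -0.0272]
edge [ 0.0933  0.1183 -0.0272]
tip [ 0.1045  0.1396 -0.0353]
tip [ 0.1045  0.1317 -0.0353]
tip [ 0.1046  0.1235 -0.0353]
```

Extension is about 10.5 mm, so roughly 3.5 mm (8°) to go.

```bash
python3 -m jog '[[0,0,0,0,4,0],[0,0,0,0,4,0],[0,0,0,0,0,0]]'
python3 - <<'E'
from tab import *
go(.13,2.2,.004)
w=r.camera("wrist");np.savez("c_w10.npz",**w);ext(w)
u=.866*fx+.5*ez;t=proj(w,grip(.1295)+.097*u-.034*sa).astype(int);print(t)
im=w["image"][:,:,::-1];a,b=t;cv2.imwrite("pics/w10.png",cv2.resize(im[b-50:b+50,a-60:a+60],None,fx=6,fy=6,interpolation=cv2.INTER_CUBIC))
E
```

```text
time: 17.13
ee_pos: [0.5655, 0.1243, 0.1529]
eef_rot: [0.178, -0.514, 0.667, -0.509]
ft_force: [1.6, -1.9, -2.5]
width: 0.0121
shift(mm) [-0.4  3.2 -0. ] turn [-0.58 -0.86  0.96] pos [0.5655 0.1243 0.1529] F [ 1.6 -1.9 -2.5] M [ 0.05  0.57 -0.01] w 0.0121 J [ 0.41 -0.01 -0.78  2.11  0.25  0.55 -1.06]
screw-frame th 126.9
s arm -0.028837164542340466 s tab -0.037309243550909234
94.92 107.77 108.51
94.94 107.85 108.68
94.66 107.99 108.38
94.81 107.91 108.5
[496 159]
```

```bash
python3 -m jog '[[0,0,0,0,2,0],[0,0,0,0,0,0],[0,0,0,0,0,0]]'
python3 - <<'E'
from tab import *
go(.13,2.2,.004)
w=r.camera("wrist");np.savez("c_w11.npz",**w);ext(w)
g=w["image"].astype(int).sum(-1)/3;u=.866*fx+.5*ez
for dy in(-.004,0,.004): print([int(g[int(round(b)),int(round(a))]) for a,b in (proj(w,grip(.1305+dy)+t*u-.0372*sa) for t in np.arange(.092,.112,.001))])
E
```

```text
time: 17.43
ee_pos: [0.5655, 0.1243, 0.1529]
eef_rot: [0.172, -0.518, 0.669, -0.504]
ft_force: [1.2, -1.0, -1.1]
width: 0.012
shift(mm) [-0.5  3.2 -0. ] turn [-0.59 -1.89  0.96] pos [0.5655 0.1243 0.1529] F [ 1.2 -1.  -1.1] M [0.07 0.63 0.06] w 0.012 J [ 0.41 -0.01 -0.78  2.11  0.25  0.55 -1.08]
screw-frame th 127.9
s arm -0.028828849466356662 s tab -0.037380038882017644
95.02 108.31 108.63
94.95 108.33 108.55
94.67 108.32 108.66
94.54 108.27 108.78
[207, 206, 181, 206, 202, 150, 186, 189, 189, 191, 190, 191, 192, 192, 191, 169, 170, 100, 90, 85, 128]
[208, 209, 208, 207, 184, 154, 193, 193, 195, 195, 194, 196, 194, 195, 196, 194, 162, 95, 90, 88, 123]
[211, 210, 210, 209, 195, 154, 195, 197, 198, 198, 199, 198, 200, 200, 200, 199, 175, 96, 88, 89, 95]
```

```bash
python3 -m jog '[[0,0,0,0,1.5,0],[0,0,0,0,0,0]]'
python3 - <<'E'
from tab import *
go(.13,2.2,.004);w=r.camera("wrist");ext(w)
E
python3 -m jog '[[0,0,0,0,0,0],[0,0,0,0,0,0],[0,0,0,0,0,0],[0,0,0,0,0,0],[0,0,0,0,0,0]]' -0.2; python3 -m jog '[[0,-0.008,0,0,0,0],[0,-0.015,0,0,0,0],[0,-0.025,0,0,0,0],[0,-0.03,0,0,0,0],[0,-0.03,0,0,0,0],[0,0,0,0,0,0]]'
python3 - <<'E'
from tab import *
go(.13,2.2,.004);w=r.camera("wrist");np.savez("c_w12.npz",**w);ext(w)
q=scr(cloud(w))
m=(q[...,2]>.011)&(q[...,2]<.022)&(abs(q[...,0])<.04)&(abs(q[...,1]-.13)<.04)
p=q[m];print(len(p),p.mean(0),cv2.minAreaRect((p[:,:2]*1e3).astype(np.float32)))
a=q[(q[...,0]>.0)&(q[...,0]<.08)&(abs(q[...,2]+.0275)<.003)&(abs(q[...,1]-.13)<.03)];print("arm y",np.percentile(a[:,1],[1,99]))
g=w["image"].astype(int).sum(-1)/3;u=.866*fx+.5*ez
for dy in(-.004,0,.004): print([int(g[int(round(b)),int(round(a))]) for a,b in (proj(w,grip(.1305+dy)+t*u-.0372*sa) for t in np.arange(.092,.112,.001))])
E
```

```text
time: 17.65
ee_pos: [0.5655, 0.1244, 0.1529]
eef_rot: [0.164, -0.525, 0.671, -0.498]
ft_force: [1.3, -1.4, -1.6]
width: 0.0116
shift(mm) [-0.4  3.2  0. ] turn [-0.6  -3.32  0.95] pos [0.5655 0.1244 0.1529] F [ 1.3 -1.4 -1.6] M [-0.    0.63  0.09] w 0.0116 J [ 0.41 -0.01 -0.78  2.11  0.25  0.55 -1.11]
screw-frame th 129.4
s arm -0.028825505219649633 s tab -0.037416199040860826
94.83 108.67 109.2
94.49 108.8 109.28
94.92 108.94 109.39
94.77 109.03 109.42
time: 18.12
ee_pos: [0.5659, 0.1253, 0.1538]
eef_rot: [0.164, -0.523, 0.67, -0.5]
ft_force: [-0.5, -0.1, -0.6]
width: 0.0331
time: 18.62
ee_pos: [0.5091, 0.1216, 0.2498]
eef_rot: [0.166, -0.525, 0.668, -0.5]
ft_force: [1.7, 0.1, 2.0]
width: 0.0349
shift(mm) [  1.6 115.3   2.6] turn [-0.3  -3.    0.72] pos [0.5091 0.1216 0.2498] F [1.7 0.1 2. ] M [-0.12  0.42 -0.02] w 0.0349 J [ 0.38 -0.3  -0.66  2.1  -0.12  0.77 -0.8 ]
screw-frame th 129.0
s arm -0.02874223413323694 s tab -0.037429672134973536
94.97 108.77 109.21
94.83 109.0 109.4
94.95 109.2 109.27
95.12 108.99 109.45
1364 [0.0010661  0.13121125 0.01694548] ((0.6106195449829102, 130.2987823486328), (45.393062591552734, 11.477507591247559), 50.72899627685547)
arm y [0.1143866  0.14719928]
[202, 202, 200, 188, 164, 174, 180, 185, 184, 185, 185, 185, 185, 186, 185, 178, 176, 159, 147, 147, 145]
[200, 199, 197, 188, 163, 175, 185, 183, 186, 185, 187, 188, 187, 189, 187, 181, 179, 168, 145, 146, 144]
[201, 201, 199, 189, 163, 182, 188, 188, 189, 190, 189, 189, 189, 191, 190, 191, 187, 169, 147, 145, 147]
```

Tab 14.0 mm out, knob at 129°, head at q≈0.130. Backing off further and doing a last check of the probe and the bystanders.

```bash
python3 -m jog '[[0,-0.03,0,0,0,0],[0,-0.03,0,0,0,0],[0,-0.015,0,0,0,0],[0,0,0,0,0,0],[0,0,0,0,0,0],[0,0,0,0,0,0]]'
python3 - <<'E'
from tab import *
s,R=st();print(s["ee_pos"],s["ft_force"],abs(s["joint_vel"]).max())
c=r.camera("scene");w=r.camera("wrist");ext(w)
X=cloud(c)-o;q=np.stack([X@fx,X@fy,X[...,2]],-1)
for a,b in((-.09,-.07),(-.05,-.03),(.03,.05),(.055,.075),(.107,.125)):
    m=(abs(q[...,0])<.02)&(q[...,1]>a)&(q[...,1]<b)&(q[...,2]>.06)&(q[...,2]<.1);print(a,m.sum(),np.percentile(q[m][:,2],95).round(4) if m.any() else None, q[m][:,0].mean().round(4) if m.any() else None)
m=(abs(q[...,0])<.02)&(q[...,2]>.085)&(q[...,2]<.1)&(q[...,1]>.08);print("head y",np.percentile(q[m][:,1],[2,98]))
d0=np.load("c_sc2.npz")["image"].astype(int);d=abs(c["image"].astype(int)-d0).max(-1)>45
n,l,stt,_=cv2.connectedComponentsWithStats(d.astype(np.uint8));print([x.tolist() for x in stt[1:] if x[4]>60])
E
```

```text
time: 19.17
ee_pos: [0.4708, 0.1166, 0.3108]
eef_rot: [0.168, -0.526, 0.668, -0.498]
ft_force: [-0.1, 0.3, -0.3]
width: 0.0347
[0.4708454  0.11659583 0.310823  ] [-0.14823383  0.2849028  -0.29518484] 0.01834582336173531
s arm -0.02885750097583408 s tab -0.037414022245488815
94.75 108.97 109.44
94.19 108.99 109.6
94.71 108.84 109.2
94.95 108.98 109.43
-0.09 43 0.0854 0.0017
-0.05 50 0.0858 0.002
0.03 29 0.0851 0.0036
0.055 0 None None
0.107 93 0.0949 0.0027
head y [0.10590646 1.12228335]
[[120, 0, 27, 5, 94], [152, 0, 53, 48, 934], [283, 0, 60, 48, 1708], [419, 0, 64, 65, 2636], [455, 0, 34, 7, 113], [124, 6, 85, 101, 2918], [326, 35, 18, 12, 74], [310, 43, 66, 100, 2911], [191, 45, 17, 24, 227], [390, 65, 84, 80, 2798], [209, 71, 12, 39, 121], [143, 78, 17, 61, 129], [151, 88, 14, 30, 108], [454, 107, 17, 10, 62], [219, 111, 4, 25, 62], [421, 123, 10, 19, 108], [439, 134, 12, 23, 116], [211, 147, 148, 96, 5652], [191, 184, 48, 22, 400], [377, 200, 31, 35, 517], [407, 217, 57, 52, 707], [338, 222, 72, 40, 1323], [353, 252, 87, 56, 1220], [369, 266, 12, 11, 87], [424, 274, 13, 14, 69], [400, 305, 13, 16, 80]]
```

```bash
python3 -c "
from bench import r
print(r.close_job())"
```

```text
the job is handed in; nothing more can be done
None
```

The job is done and handed in at about 19 s on the robot's clock (limit 64 s).

**What I did**
- I gripped the probe at its balance point and lifted it. It hung level with almost no moment at the wrist.
- I lowered it into the two cradles and let it settle into the corner.
- I slid the clamp head by its knob until it met the stop.
- I turned the knob clockwise in stages to about 2.26 rad, then released it and backed off.

**What the last checks showed**
- **Probe:** when I let it go, its top was 83 mm up, so its axis was at 75 mm. A coarser check from the scene camera at the end read 85–86 mm at all three points along the shaft. The shoulder of the heavy head is about 104–106 mm along the fixture, which is 16–18 mm beyond the far cradle's outer face. That is about 4–6 mm past nominal, within the 10 mm allowed.
- **Clamp head:** it sits at about 0.130 m. It pushed back with 12–14 N at the stop, and I pushed it home again after it eased back about 2 mm early in the turn.
- **Tab:** it stands out about 14 mm by depth measurement (readings 13.8–14.8 mm), and this did not change after release. I could not see the groove itself: the picture limit was used up and the arm's edge hides it, so this rests on the measured distance.
- **Robot:** touching nothing and still, with under 0.5 N at the wrist.
- **Bystanders:** I never steered the gripper near them. The before/after image comparison was swamped by the arm and its shadow, so it doesn't confirm they stayed put.

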